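Lay up a phone back in the bonding tray under its curing weights

TASK

The back of the rose phone has just been glued: lay it in the bonding tray, one end tucked under the lip and the other lowered flat behind the low stop, then lay the cork pad centred on top of it, lengthwise. Set both steel weights down gently on the pad, side by side with their longer sides across the phone: the thin one on the half next to the lip, which already holds that end down, and the tall one on the half next to the low stop. Drop nothing, let no bare steel touch the phone, and leave the dark phone, the glue tube and the screwdriver alone.

Things in the scene. Friction and masses are not known exactly. Their poses are not given: they have to be found in the camera images.
- tray: aluminium tray fixed on the 3 mm cream mat, 186 (its x) x 104 mm; origin underneath, at the bed's middle, z up. Black bed: top z=12. Lip at +x: end wall x=71.5, overhang begins x=63.5, underside z=24; flared lead-in from x=57, z=32. Low stop at -x: face x=-71.5, chamfered, top z=19. Side guides up to z=23 at x=-50 and 47, inner faces y=-37, 37; plate beside bed z=8: room for fingers at mid-length
- phone_shell: rose-coloured phone lying on its face, 68 mm (its x) by 138 mm (its y) by 7 mm thick, 130 g; origin: centre of its underside, z up. Either end may go under the lip. It is the smaller of the two phones.
- pad: pressing pad, brown cork on a black rubber backing, 100 mm (its x) by 60 mm (its y) by 8 mm thick, 60 g; origin: centre of its underside, z up; either way round will do.
- thin_weight: flat steel block with two holes on top, 40 mm (its x) by 60 mm (its y) by 18 mm high, about 0.3 kg; origin: centre of its underside, z up; either way round will do.
- tall_weight: tall solid steel block with one small hole on top, 40 mm (its x) by 60 mm (its y) by 40 mm high, about 0.74 kg; origin: centre of its underside, z up; either way round will do.
- dark_phone: black phone, 72 x 148 x 8 mm, lying behind the tray; not part of the job, leave it; origin: centre of its underside.
- glue_tube: small black tube of glue with a white cap, 26 x 73 x 18 mm, lying to the right of the tray; leave it; origin: underside, near its middle.
- screwdriver: precision screwdriver with a gold handle, 121 mm long, 13 mm thick, lying at the back; leave it; origin: underside, middle of its length.

How it is judged:
On the way, in this order (a step that is already met when the one before it is completed fails the run):
1. the rose phone lies flat on the tray's bed, one end under the lip, the other behind the low stop, let go (x of phone_shell in the frame of tray between -0.006 and 0.006 m and y of phone_shell in the frame of tray between -0.007 and 0.007 m and z of phone_shell in the frame of tray between 0.009 and 0.0145 m and angle between the y axis of phone_shell and the x axis of tray, either way round below 0.1 rad and angle between the z axis of phone_shell and the z axis of tray, either way round below 0.03 rad and contact force between the fingers and phone_shell below 0.2 N), for 0.2 s.
2. the pad lies flat on the phone, centred lengthwise, let go (x of phone_shell in the frame of tray between -0.006 and 0.006 m and y of phone_shell in the frame of tray between -0.007 and 0.007 m and z of phone_shell in the frame of tray between 0.009 and 0.0145 m and angle between the y axis of phone_shell and the x axis of tray, either way round below 0.1 rad and angle between the z axis of phone_shell and the z axis of tray, either way round below 0.03 rad and x of pad in the frame of tray between -0.012 and 0.012 m and y of pad in the frame of tray between -0.01 and 0.01 m and z of pad in the frame of tray between 0.016 and 0.0215 m and angle between the x axis of pad and the x axis of tray, either way round below 0.17 rad and angle between the z axis of pad and the z axis of tray, either way round below 0.04 rad and contact force between the fingers and pad below 0.2 N), for 0.2 s.
At the end, for the whole second after the job is handed in: Phone flat on the bed, centre within 6 mm (sideways 7) of the tray's, within 0.1 rad; pad flat on it within 12 mm (sideways 10), 0.17 rad; thin weight 15-43 mm towards the lip, tall one 15-43 mm towards the stop, both flat on the pad, within 14 mm sideways, 0.2 rad; all let go, at rest (all of step 2 and x of thin_weight in the frame of tray between 0.015 and 0.043 m and y of thin_weight in the frame of tray between -0.014 and 0.014 m and z of thin_weight in the frame of tray between 0.0235 and 0.03 m and angle between the z axis of each of thin_weight, tall_weight and the z axis of tray, either way round below 0.05 rad and angle between the y axis of each of thin_weight, tall_weight and the y axis of tray, either way round below 0.2 rad and x of tall_weight in the frame of tray between -0.043 and -0.015 m and y of tall_weight in the frame of tray between -0.014 and 0.014 m and z of tall_weight in the frame of tray between 0.0235 and 0.03 m and linear speed of each of phone_shell, pad, thin_weight, tall_weight below 0.01 m/s and contact force between the fingers and phone_shell below 0.2 N and contact force between the fingers and thin_weight below 0.2 N and contact force between the fingers and tall_weight below 0.2 N); the robot touches nothing.
It fails at once if the phone, the pad or a weight is let fall from more than about 2 cm ((linear speed of phone_shell above 0.65 m/s and contact force between the fingers and phone_shell below 0.2 N) or (linear speed of pad above 0.65 m/s and contact force between the fingers and pad below 0.2 N) or (linear speed of thin_weight above 0.65 m/s and contact force between the fingers and thin_weight below 0.2 N) or (linear speed of tall_weight above 0.65 m/s and contact force between the fingers and tall_weight below 0.2 N)).
It fails at once if bare steel touches the phone (contact force between any of thin_weight, tall_weight and phone_shell above 0.3 N).
It fails at once if the dark phone, glue tube or screwdriver is moved by more than 20 mm (distance of any of dark_phone, glue_tube, screwdriver from where it was at the start of the episode above 0.02 m).
It also fails if it takes over 96 s, if anything falls off the work surface, if the arm or the gripper's body presses on something with over 40 N, if the wrist force passes 120 N, or if a joint passes its speed limit or range.

ROBOT

A 6-joint arm with a two-finger parallel gripper is mounted at the origin on a cart in front of the work surface, level with it; the furniture and walls round the work are solid. World frame = base frame: x ahead of the robot, y to its left, z up, the work surface at z = 0. Lengths are in m, angles in rad, forces in N, time in s.
With the tool pointing down it reaches from about 0.35 to 0.85 m from the base axis. Payload 8.1 kg.
Tool frame: the origin (TCP) lies midway between the tips of the shut fingers; the grasp point (between the pads) lies 19 mm behind it; z points along the fingers, y is the line along which they close (so a half turn about z gives the same grasp; the last joint's range is limited). The gripper opens to 93 mm and grips with 3 to 60 N. Pads are 15 mm wide; open, the fingers measure 128 mm over their backs; the gripper's body (75 mm by 188 mm) begins 65 mm behind the grasp point.
Start: joints at [1.19, 0.13, 1.488, -0, 1.523, -0.085], TCP at [0.175, 0.574, 0.193] pointing down, gripper open.
Joint ranges: [-2.96, 2.96], [-0.89, 2.26], [0.02, 2.5], [-1.34, 4.48], [0, 2.73], [-2.66, 2.66]. Speed limits (rad/s): [2.39, 2.39, 2.79, 3.14, 3.14, 3.14].

INTERFACE

Orientations are given as a unit quaternion [w, x, y, z].
In Python, from cell import readout, snapshot, get_calibration, job gives the robot as it stands. The module is installed in compiled form; this text tells all that it offers.
- The arm moves only by the tool jog_arm, never from a script. Its argument "increments" is a list of rows, each a list of 2 entries, a list of its own where there are three numbers: the shift along the tool's x, y, z normalised to -1 to 1, where 1 is 0.2 m, then the turn about the tool's z normalised to -1 to 1, where 1 is 4 degrees. In form: [[[tx, ty, tz], turn], ...]. A call has exactly 5 rows; each row shifts and turns the commanded pose from where the row before left it, along the tool's axes as they then stand; what a row does not reach is not made up. A row lasts 1/8 s, in which the tool goes at most 62.5 mm and 10.7 degrees, less where a joint would pass 70% of its speed; a pose out of reach is approached as far as the arm can. A call with a number of a shift or a turn outside -1 to 1 is refused whole. A call with a gripper value outside its range is refused whole. "jaw" is the closure, from -1 (fully open) to 1 (shut), set as the call begins (left out, the last holds). The fingers move at their own pace and stop on an object; the grip force is fixed at half the most. Time passes only in rows, so rows that do not move let the fingers close, or fill a call up. It gives the time, the measured TCP pose, the force, the opening and the grip force at its end, in the units of the state.
- readout.read_state(): the state, without advancing time (a new reading comes with each control period).
- snapshot(name): name is "scene" or "top" or "wrist"; returns (picture, depth): 480x640x3 uint8, red, green, blue; 480x640 float32, m along the optical axis (not along the pixel's ray), 0 where there is no reading.
- get_calibration(name): a dict with "camera_matrix" (3x3 intrinsics, pixels), "k1" (the pictures are not rectified: a ray, as slopes to the right and down, at radius r is drawn at 1 + k1 r^2 times it, then the intrinsics apply), "R" (3x3) and "t" (3): a world point X has camera coordinates R X + t; the wrist camera has in their place "T_tool_cam" (4x4, takes a point from camera to tool coordinates, whose origin is the TCP and whose axes are the flange's). Camera axes: x right, y down, z forward; pixel columns grow to the right and rows downward; lengths in m; the calibration is good to about 2 mm. A picture is of the moment at which its call begins: read the wrist's pose just before it. get_calibration takes no time and is no camera call.
- job.hand_in(): hands the job in; it is judged then, once.
The state is a dict: "time": time; "joint_positions": joint angles; "qvel": joint speeds; "tau": joint torques, N m; "tcp_pos": TCP position; "ee_rot": TCP orientation; "ft_force": force on the tool from outside, world axes, zero at the start; "wrist_torque": the same for the moment, N m; "opening": opening from 0.0 (shut) to 1.0 (fully open); "gripper_force": force on a finger pad.
Only numpy, scipy, OpenCV 4.12 (cv2) and the standard library are available. Lean on these libraries where they do the work, as an engineer would, in place of code of your own. Each camera call takes 0.05 s, during which the arm holds its last target. There are 200 camera calls.

## Working session

There is one attempt and no reset: what is moved stays moved. The work goes in short steps, Python scripts to look and compute and a tool call to move; the robot and the scene stay as the last step left them, time stands still between calls to the robot, and variables do not carry over. Pictures are saved under pics/ and viewed, at most 14 in all, crops included, and the job is handed in when it is done.

Besides the shell and the picture viewer there is one more tool, called after ">>>" by a JSON object that holds its "api" and its "payload", one argument or row to a line. jog_arm: Moves the arm, as the interface text tells. Scaled input: -1 to 1 covers 0.2 m each way for a shift and 4 degrees each way for a turn. Its arguments: {"type":"object","properties":{"increments":{"type":"array"},"jaw":{"type":"number"}},"required":["increments"]}

```bash
mkdir -p pics; python3 - <<'E'
from cell import readout, snapshot, get_calibration
import cv2,numpy as np
print(readout.read_state())
for n in ['scene','top','wrist']:
    c=get_calibration(n);print(n,{k:np.round(v,4).tolist() for k,v in c.items()})
    p,d=snapshot(n);cv2.imwrite(f'pics/{n}0.png',p[:,:,::-1]);np.save(f'pics/{n}0.npy',d);print((d>0).mean())
E
```

```text
{'time': 0.0, 'joint_positions': array([ 1.18962219e+00,  1.31158334e-01,  1.48924307e+00,  2.80799889e-05,
        1.52298881e+00, -8.53859045e-02]), 'qvel': array([ 2.10262243e-03,  1.11104419e-03, -1.00163895e-03,  1.40731956e-06,
       -9.16985089e-04,  7.90904578e-04]), 'tau': array([-5.71823803e-04, -5.59841931e+01, -4.91760314e+01,  7.68352021e-02,
        3.51011159e-02, -1.15169587e-04]), 'tcp_pos': array([0.17463354, 0.57340069, 0.19210906]), 'ee_rot': array([-2.21414853e-04,  1.47356180e-01,  9.89083085e-01, -8.71195168e-04]), 'ft_force': array([ 0.92025725, -0.14340637,  0.59900023]), 'wrist_torque': array([ 0.00932208,  0.00271581, -0.02112698]), 'gripper_force': 0.0, 'opening': 1.0006738315548294}
scene {'camera_matrix': [[618.2037, 0.0, 321.9939], [0.0, 618.2037, 239.6942], [0.0, 0.0, 1.0]], 'k1': 0.0199, 'R': [[-0.8812, -0.4726, 0.0094], [-0.3759, 0.6887, -0.62], [0.2866, -0.5499, -0.7845]], 't': [0.4689, 0.2568, 1.0751]}
0.9959700520833333
top {'camera_matrix': [[521.1444, 0.0, 326.7325], [0.0, 521.1444, 230.3856], [0.0, 0.0, 1.0]], 'k1': 0.0451, 'R': [[-0.0228, -0.9994, 0.0261], [-0.9967, 0.0207, -0.0787], [0.0781, -0.0278, -0.9966]], 't': [-0.0421, 0.5633, 1.0808]}
0.9959342447916667
wrist {'camera_matrix': [[333.2529, 0.0, 320.676], [0.0, 333.2529, 240.9675], [0.0, 0.0, 1.0]], 'k1': -0.0374, 'T_tool_cam': [[-0.0008, -0.9608, -0.2773, 0.0768], [1.0, -0.0008, -0.0002, -0.0002], [-0.0, -0.2773, 0.9608, -0.1921], [0.0, 0.0, 0.0, 1.0]]}
0.9962337239583333
```

View pics/top0.png

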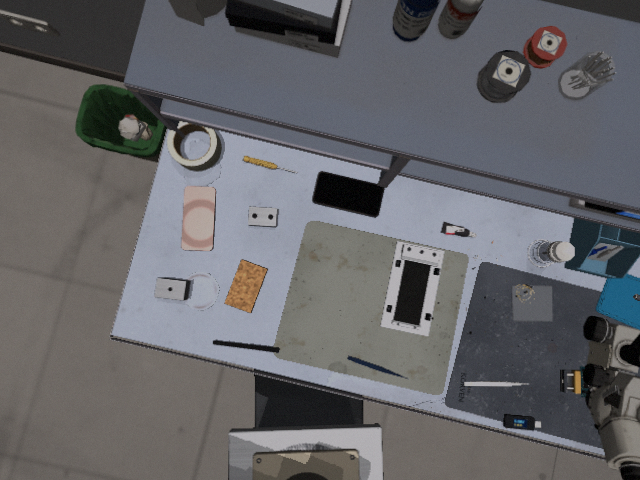

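View pics/scene0.png

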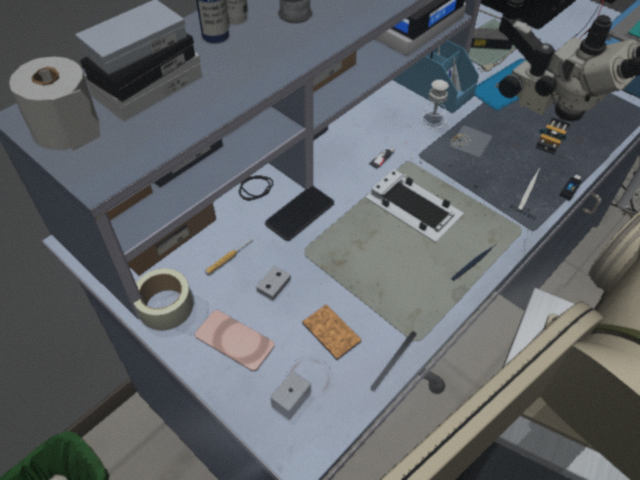

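The top view shows the rose phone at (198,218), the thin weight at (263,217), the tall one at (172,288), the pad at (246,286) and the tray at (412,288). The scene view shows the same layout, with the lip at the tray's far end.

```bash
cat > h.py <<'E'
import numpy as np, cv2
from cell import readout, snapshot, get_calibration
from scipy.spatial.transform import Rotation as Ro
def cam(n,st=None):
    c=get_calibration(n)
    if n!='wrist': return c, c['R'].T, -c['R'].T@c['t']
    st=st or readout.read_state(); q=st['ee_rot']
    R=Ro.from_quat([q[1],q[2],q[3],q[0]]).as_matrix(); T=np.array(c['T_tool_cam'])
    return c, R@T[:3,:3], R@T[:3,3]+st['tcp_pos']
def cloud(n,d,st=None):
    c,R,o=cam(n,st); K=np.array(c['camera_matrix']); k=float(c['k1'])
    uv=np.indices(d.shape)[::-1].reshape(2,-1).T.astype(np.float64)
    r=cv2.undistortPoints(uv[:,None],K,np.array([k,0,0,0.]))[:,0]
    P=np.c_[r,np.ones(len(r))]*d.reshape(-1,1)
    return (P@R.T+o).reshape(*d.shape,3)
def rect(P2):
    (c,s,a)=cv2.minAreaRect((P2*1000).astype(np.float32))
    if s[0]<s[1]: s=(s[1],s[0]); a+=90
    return np.round(c,1),np.round(s,1),round((a+90)%180-90,1)  # long-axis angle from world x, deg, mm
E
python3 - <<'E'
from h import *
for n,boxes in [('top',dict(rose=(175,178,222,256),thin=(240,200,284,232),tall=(148,270,195,306),pad=(218,255,272,318),tray=(370,228,455,345))),
  ('scene',dict(rose=(190,305,278,370),thin=(250,262,298,302),tall=(265,368,316,420),pad=(298,300,365,362),tray=(360,160,470,245)))]:
    d=np.load(f'pics/{n}0.npy');X=cloud(n,d)
    for k,(a,b,c,e) in boxes.items():
        P=X[b:e,a:c].reshape(-1,3); t0=np.median(P[:,2])if 0 else np.percentile(P[:,2],10)
        h=np.histogram(P[:,2],bins=np.arange(-.01,.06,.002)); 
        z0=.003
        if k=='tray':
            print(n,k,dict(zip(np.round(h[1][:-1]*1000).astype(int).tolist(),h[0].tolist())));Q=P[P[:,2]>.0075]
        else:
            top=np.percentile(P[:,2],97);Q=P[P[:,2]>top-.003]; print(n,k,'table',round(np.percentile(P[:,2],5)*1e3,1),'top',round(np.median(Q[:,2])*1e3,1),end=' ')
        print(*rect(Q[:,:2]))
d=np.load('pics/top0.npy');X=cloud('top',d)
for u,v in [(150,100),(170,120),(250,130),(250,145),(300,150),(390,165),(395,180),(200,150),(195,185),(412,255),(405,320),(260,160)]: print(u,v,np.round(X[v,u],3))
E
python3 -c "
import cv2
p=cv2.imread('pics/top0.png')[225:350,355:480];q=cv2.imread('pics/scene0.png')[150:250,350:475]
cv2.imwrite('pics/tray.png',cv2.hconcat([cv2.resize(p,(400,400),interpolation=2),cv2.resize(q,(400,400))]))"
```

```text
top rose table -2.6 top 9.2 [573.8 109.9] [299.9 139.9] 78.8
top thin table -3.1 top 19.5 [558.2  32.7] [189.3  62.2] 52.6
top tall table -3.2 top 41.5 [450.9 137.4] [323.   44.8] -89.0
top pad table -3.2 top 9.6 [441.4  70.6] [171.4 104.6] 78.8
top tray {-10: 0, -8: 6, -6: 52, -4: 255, -2: 697, 0: 1389, 2: 1710, 4: 1135, 6: 408, 8: 528, 10: 803, 12: 852, 14: 704, 16: 419, 18: 136, 20: 65, 22: 61, 24: 51, 26: 57, 28: 136, 30: 180, 32: 146, 34: 74, 36: 25, 38: 5, 40: 1, 42: 0, 44: 0, 46: 0, 48: 0, 50: 0, 52: 0, 54: 0, 56: 0}
[ 443.3 -175.9] [304.7 241.1] 89.7
scene rose table -2.8 top 8.5 [413.4 373.5] [662.7 124.8] -40.4
scene thin table -3.0 top 18.7 [421.3 353.4] [712.9  64. ] -57.3
scene tall table -2.8 top 40.6 [347.8 445.6] [475.7  64.2] -60.2
scene pad table -2.9 top 9.3 [317.  341.8] [623.3 104.1] -59.1
scene tray {-10: 0, -8: 0, -6: 19, -4: 193, -2: 628, 0: 1419, 2: 1893, 4: 1340, 6: 477, 8: 315, 10: 596, 12: 610, 14: 590, 16: 437, 18: 178, 20: 60, 22: 61, 24: 60, 26: 49, 28: 91, 30: 104, 32: 96, 34: 73, 36: 13, 38: 5, 40: 0, 42: 0, 44: 0, 46: 0, 48: 0, 50: 0, 52: 0, 54: 0, 56: 0}
[300.  118.8] [1037.1  229.9] -69.3
150 100 [0.774 0.248 0.24 ]
170 120 [0.777 0.248 0.115]
250 130 [0.737 0.086 0.179]
250 145 [ 0.754  0.108 -0.002]
300 150 [ 0.702 -0.004  0.165]
390 165 [ 0.668 -0.169  0.182]
395 180 [ 0.671 -0.206  0.001]
200 150 [0.743 0.215 0.004]
195 185 [0.667 0.226 0.003]
412 255 [ 0.506 -0.232  0.032]
405 320 [ 0.37  -0.216  0.013]
260 160 [0.718 0.085 0.013]
```

View pics/tray.png

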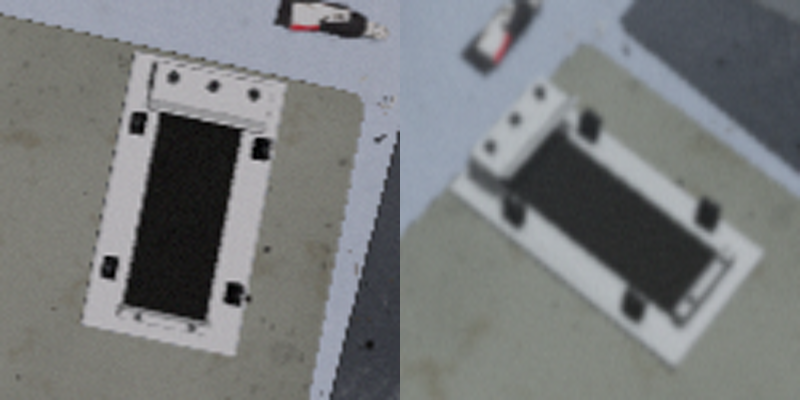

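The crop shows the lip with three screws at the far end (top left, crop (210,90)), the low stop at the near end (165,322), and the bed between them.

```bash
cat >> h.py <<'E'
def plane(n,uv,z,st=None):
    c,R,o=cam(n,st)
    r=cv2.undistortPoints(np.asarray(uv,np.float64).reshape(-1,1,2),np.array(c['camera_matrix']),np.array([float(c['k1']),0,0,0.]))[:,0]
    D=np.c_[r,np.ones(len(r))]@R.T
    return (o+D*((z-o[2])/D[:,2])[:,None])[:,:2]
def biggest(m):
    m=cv2.morphologyEx(m.astype(np.uint8),cv2.MORPH_CLOSE,np.ones((3,3)))
    cs,_=cv2.findContours(m,cv2.RETR_EXTERNAL,cv2.CHAIN_APPROX_NONE)
    return max(cs,key=cv2.contourArea)[:,0]
E
python3 - <<'E'
from h import *
B={'top':dict(rose=(175,178,222,256),thin=(240,200,284,232),tall=(148,270,195,306),pad=(218,255,272,318),tray=(370,228,455,345)),
  'scene':dict(rose=(190,305,278,370),thin=(250,262,298,302),tall=(265,368,316,420),pad=(298,300,365,362),tray=(360,160,470,245))}
for n in B:
    d=np.load(f'pics/{n}0.npy');X=cloud(n,d);im=cv2.imread(f'pics/{n}0.png').astype(int);hsv=cv2.cvtColor(im.astype(np.uint8),cv2.COLOR_BGR2HSV)
    print(n,'cam',np.round(cam(n)[2],3))
    for k,(a,b,c,e) in B[n].items():
        I=im[b:e,a:c];Z=cv2.medianBlur(X[b:e,a:c,2].astype(np.float32),3)
        if k in('rose','pad'): m=I[...,2]-I[...,0]>12
        elif k=='thin': m=Z>.011
        elif k=='tall': m=Z>.033
        else: m=(I.min(2)>165)&(I[...,0]<I[...,2]+14)|(I.max(2)<50)
        C=biggest(m); mm=np.zeros(m.shape,np.uint8);cv2.fillPoly(mm,[C],1)
        zin=X[b:e,a:c,2][cv2.erode(mm,np.ones((5,5)))>0]
        zt=np.median(zin)
        if k=='tray': zt=.011
        print(n,k,'ztop',round(zt*1e3,1),*rect(plane(n,C+[a,b],zt)))
E
```

```text
top cam [ 0.476 -0.024  1.123]
top rose ztop 7.4 [595.7 218.6] [136.9  66.3] -3.3
top thin ztop 18.1 [595.1  82.2] [59.3 40.5] 88.8
top tall ztop 40.1 [448.4 268. ] [62.8 39.7] 82.1
top pad ztop 8.1 [449.7 119.4] [99.5 60.3] -21.8
top tray ztop 11.0 [ 436.4 -235.1] [183.2 103.2] -13.0
scene cam [0.202 0.636 0.998]
scene rose ztop 7.1 [595.4 219.4] [136.9  67. ] -3.6
scene thin ztop 17.8 [595.2  82.8] [62.5 42.7] 84.9
scene tall ztop 39.8 [447.9 269.6] [61.2 41.6] 81.6
scene pad ztop 7.9 [449.  120.4] [100.9  60.6] -21.6
scene tray ztop 11.0 [ 422.  -234.1] [153.  104.3] -13.6
```

>>> {"api": "jog_arm", "payload": {
  "increments": [
    [[-0.2527, -0.108, 0], 0],
    [[-0.2527, -0.108, 0], 0],
    [[-0.2527, -0.108, 0], 0],
    [[-0.2527, -0.108, 0], 0],
    [[-0.2527, -0.108, 0], 0]
  ],
  "jaw": -1
}}

```text
time: 0.78
tcp_pos: [0.3861, 0.3956, 0.193]
ee_rot: [-0.0, 0.147, 0.989, -0.0]
ft_force: [0.7, 0.2, 0.0]
opening: 1.001
gripper_force: 0.0
```

>>> {"api": "jog_arm", "payload": {
  "increments": [
    [[-0.2527, -0.108, 0], 0],
    [[-0.2527, -0.108, 0], 0],
    [[-0.2527, -0.108, 0], 0],
    [[-0.2527, -0.108, 0], 0],
    [[-0.2527, -0.108, 0], 0]
  ]
}}

```text
time: 1.4
tcp_pos: [0.5964, 0.2186, 0.1928]
ee_rot: [-0.0, 0.147, 0.989, -0.0]
ft_force: [-0.4, 0.6, 0.4]
opening: 1.002
gripper_force: 0.0
```

>>> {"api": "jog_arm", "payload": {
  "increments": [
    [[0, 0, 0], -0.85],
    [[0, 0, 0], -0.85],
    [[0, 0, 0], -0.85],
    [[0, 0, 0], -0.825],
    [[0, 0, 0], 0]
  ]
}}

```text
time: 2.02
tcp_pos: [0.5951, 0.2199, 0.1927]
ee_rot: [-0.0, 0.03, 1.0, -0.0]
ft_force: [0.4, 0.4, -0.2]
opening: 0.997
gripper_force: 0.0
```

```bash
cat >> h.py <<'E'
def meas(kind,z,box=None,save=None,ret=False):
    st=readout.read_state();p,d=snapshot('wrist')
    im=p.astype(int); 
    if save: cv2.imwrite(save,p[:,:,::-1])
    Z=cv2.medianBlur(cloud('wrist',d,st)[...,2].astype(np.float32),5)
    if kind=='warm': m=im[...,0]-im[...,2]>12
    else: m=abs(Z-z)<.006
    if box is not None:
        a,b,c,e=box; k=np.zeros(m.shape,bool);k[b:e,a:c]=1;m&=k
    C=biggest(m);mm=np.zeros(m.shape,np.uint8);cv2.fillPoly(mm,[C],1)
    zt=np.median(Z[cv2.erode(mm,np.ones((9,9)))>0])
    print(kind,'ztop',round(float(zt)*1e3,1),'rect',*rect(plane('wrist',C,zt,st)),'px',C.min(0),C.max(0))
def go(x,y,z,ang=None):
    "units from the present pose to world x,y,z (mm), tool y line at world angle ang (deg)"
    st=readout.read_state();q=st['ee_rot'];R=Ro.from_quat([q[1],q[2],q[3],q[0]]).as_matrix()
    D=np.array([x,y,z])/1000-st['tcp_pos']; a=np.degrees(np.arctan2(R[1,1],R[0,1]))
    print('t',round(st['time'],2),'tcp',np.round(st['tcp_pos']*1e3,1),'yang',round(a,2),'TOOL units total',np.round(R.T@D/.2,4),end=' ')
    if ang is not None: print('turn units',round(-((ang-a+90)%180-90)/4,3),end='')
    print()
E
python3 - <<'E'
from h import *
meas('warm',.007,save='pics/w1.png')
go(595.5,219,2,86.6)
E
```

```text
warm ztop -749.2 rect [729.  919.9] [1262.5  837.8] 10.8 px [412   0] [639 345]
t 2.08 tcp [595.2 220.  192.7] yang 86.48 TOOL units total [-0.0026 -0.0045  0.9537] turn units -0.03
```

View pics/w1.png

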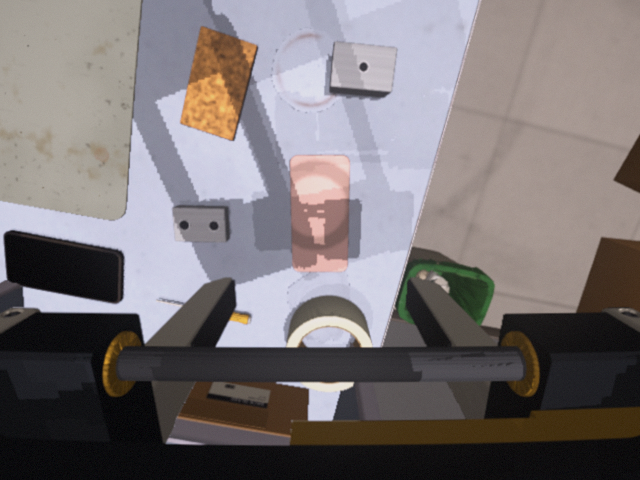

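The wrist view shows the rose phone at (320,213) between the open fingers, the tape roll behind it at (328,335), the pad at (220,83), the tall weight at (362,68) and the thin one at (202,224).

```bash
python3 - <<'E'
from h import *
meas('warm',.007,(275,135,370,277))
meas('warm',.007,(165,10,275,150))
meas('z',.018,(160,195,240,255))
meas('z',.04,(320,30,410,110))
go(595.5,219,2,86.6)
E
```

```text
warm ztop 7.7 rect [596.7 218.1] [136.2  66.6] -3.6 px [290 155] [349 271]
warm ztop 8.7 rect [450.5 119.7] [99.7 60.7] -21.8 px [180  26] [256 140]
z ztop 18.7 rect [595.7  81.7] [61.  39.7] 85.7 px [172 207] [226 241]
z ztop 40.7 rect [449.7 268.3] [59.7 41.2] 81.6 px [330  41] [396  92]
t 2.27 tcp [595.3 220.  193.1] yang 86.51 TOOL units total [-0.0013 -0.0049  0.9553] turn units -0.022
```

>>> {"api": "jog_arm", "payload": {
  "increments": [
    [[-0.003, -0.006, 0.17], 0],
    [[0, 0, 0.17], 0],
    [[0, 0, 0.17], 0],
    [[0, 0, 0.17], 0],
    [[0, 0, 0.13], 0]
  ]
}}

```text
time: 2.9
tcp_pos: [0.5952, 0.2186, 0.0294]
ee_rot: [-0.001, 0.03, 1.0, -0.0]
ft_force: [-0.3, 0.2, -0.1]
opening: 0.998
gripper_force: 0.0
```

>>> {"api": "jog_arm", "payload": {
  "increments": [
    [[0, 0, 0.07], 0],
    [[0, 0, 0.04], 0],
    [[0, 0, 0.03], 0],
    [[0, 0, 0], 0],
    [[0, 0, 0], 0]
  ]
}}

```text
time: 3.52
tcp_pos: [0.5965, 0.219, 0.004]
ee_rot: [0.001, 0.03, 1.0, 0.0]
ft_force: [0.7, 0.1, 0.2]
opening: 1.002
gripper_force: 0.0
```

>>> {"api": "jog_arm", "payload": {
  "increments": [
    [[0, 0, 0], 0],
    [[0, 0, 0], 0],
    [[0, 0, 0], 0],
    [[0, 0, 0], 0],
    [[0, 0, 0], 0]
  ],
  "jaw": 0.9
}}

```text
time: 4.15
tcp_pos: [0.5959, 0.2188, 0.0031]
ee_rot: [-0.0, 0.03, 1.0, -0.0]
ft_force: [-0.2, 0.0, 0.3]
opening: 0.509
gripper_force: 0.0
```

```bash
python3 - <<'E'
from h import *
p,d=snapshot('wrist');cv2.imwrite('pics/w2.png',p[:,:,::-1]);print(readout.read_state())
E
```

```text
{'time': 4.2, 'joint_positions': array([ 2.71095243e-01,  3.81724728e-01,  1.55303610e+00, -1.34865552e-05,
        1.20687782e+00, -1.23947899e+00]), 'qvel': array([-4.63300871e-04, -8.77051342e-04, -5.26305166e-04,  1.28306985e-05,
       -1.73586643e-03,  7.09772840e-04]), 'tau': array([ 1.78743365e-03, -6.36530042e+01, -4.42630327e+01,  1.07374546e-02,
        8.07473436e-02,  1.31269635e-04]), 'tcp_pos': array([0.59588242, 0.21875367, 0.00311138]), 'ee_rot': array([-2.00946970e-05,  3.01040968e-02,  9.99546769e-01, -1.28412648e-05]), 'ft_force': array([0.87972216, 0.62546096, 0.31612216]), 'wrist_torque': array([-0.02627493,  0.03588831,  0.02682036]), 'gripper_force': 0.0, 'opening': 0.4682265426841673}
```

View pics/w2.png

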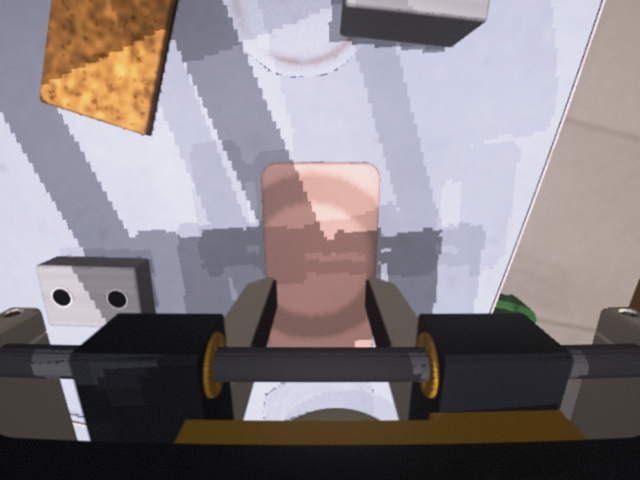

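The fingers have swung in above the phone: at (270,290) and (370,290) they overlap its top edges without touching. Open tips evidently sit higher than shut ones, so I'll reopen partly and measure the tip height.

>>> {"api": "jog_arm", "payload": {
  "increments": [
    [[0, 0, 0], 0],
    [[0, 0, 0], 0],
    [[0, 0, 0], 0],
    [[0, 0, 0], 0],
    [[0, 0, 0], 0]
  ],
  "jaw": -0.6
}}

```text
time: 4.82
tcp_pos: [0.5959, 0.2188, 0.0031]
ee_rot: [-0.0, 0.03, 1.0, -0.0]
ft_force: [-0.5, 0.3, -1.1]
opening: 0.796
gripper_force: 0.0
```

```bash
python3 - <<'E'
from h import *
st=readout.read_state();p,d=snapshot('wrist');cv2.imwrite('pics/w3.png',p[:,:,::-1]);print(st['opening'],st['tcp_pos'])
X=cloud('wrist',d,st)
q=st['ee_rot'];R=Ro.from_quat([q[1],q[2],q[3],q[0]]).as_matrix()
T=(X-st['tcp_pos'])@R   # tool coords
m=(abs(T[...,0])<.012)&(T[...,2]>-.08)&(abs(T[...,1])>.02)&(abs(T[...,1])<.08)
m[:, :]&=True
# finger points: tool-z profile of points within x band, by y
for y0 in np.arange(-.075,.076,.005):
    s=(abs(T[...,0])<.02)&(abs(T[...,1]-y0)<.0025)&(d>0)
    if s.sum()>3: print(round(y0*1e3), s.sum(), np.round(np.percentile(T[...,2][s],[2,25,50,75,98])*1e3,1))
E
```

```text
0.7960758267436128 [0.59588497 0.21877191 0.00311914]
-75 591 [-130.7    1.9    2.7    3.2    4.2]
-70 414 [1.8 2.6 3.  3.4 4.3]
-65 751 [-134.8 -134.  -133.1    2.9    3.9]
-60 848 [-134.9 -134.1 -133.6    2.7    4. ]
-55 900 [-134.9 -134.1 -133.5    2.6    4. ]
-50 1523 [-134.7 -133.8  -78.6  -48.5    3.8]
-45 1693 [-134.8 -133.7  -75.5  -38.2    3.7]
-40 5512 [-134.4 -124.4 -112.   -72.9    3.3]
-35 856 [-82.4 -66.5 -54.4  -2.8   3.8]
-30 500 [-5.8 -4.9 -4.5 -4.1 -3.3]
-25 509 [-5.9 -5.  -4.6 -4.2 -3.3]
-20 505 [-5.7 -4.9 -4.6 -4.2 -3.4]
-15 512 [-5.7 -4.9 -4.5 -4.1 -3.2]
-10 504 [-5.8 -5.  -4.6 -4.1 -3.4]
-5 516 [-5.7 -4.9 -4.5 -4.1 -3.4]
0 516 [-5.8 -5.  -4.6 -4.2 -3.3]
5 488 [-5.7 -4.9 -4.5 -4.1 -3.3]
10 507 [-5.8 -4.9 -4.6 -4.1 -3.4]
15 502 [-5.9 -4.9 -4.5 -4.2 -3.4]
20 515 [-5.7 -5.  -4.5 -4.2 -3.3]
25 507 [-5.7 -5.  -4.6 -4.1 -3.4]
30 492 [-5.7 -4.9 -4.4 -4.  -3.2]
35 1344 [-84.8 -64.9 -48.2   1.7   3.8]
40 3406 [-129.6 -117.2 -102.3  -61.9    3.6]
45 1092 [-89.2 -76.1 -55.7   2.3   3.9]
50 940 [-88.6 -77.  -59.2   2.5   3.8]
55 332 [-81.8   2.5   2.9   3.3   4.1]
60 322 [1.7 2.6 3.  3.4 4.3]
65 356 [1.3 2.5 2.9 3.3 4.2]
70 421 [1.6 2.5 3.  3.4 4.2]
75 709 [-129.7 -125.6    2.6    3.2    4.1]
```

View pics/w3.png

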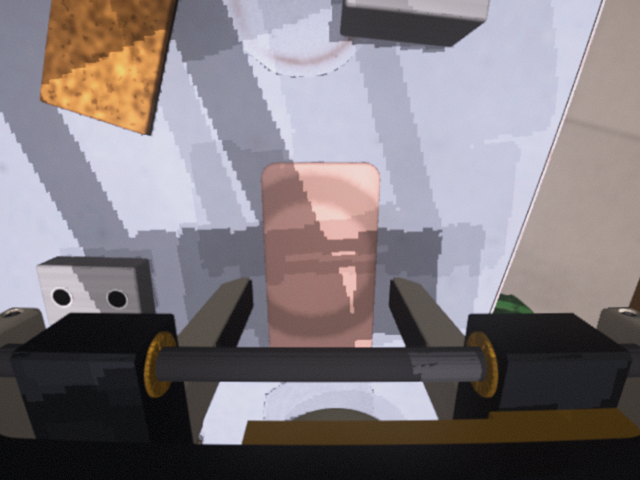

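The reopened fingertips now show at (250,283) and (392,283), either side of the phone (265–378).

```bash
python3 - <<'E'
from h import *
st=readout.read_state();p,d=snapshot('wrist')
X=cloud('wrist',d,st);q=st['ee_rot'];R=Ro.from_quat([q[1],q[2],q[3],q[0]]).as_matrix();T=(X-st['tcp_pos'])@R
for v in range(272,330,5):
    print(v,[(u,*np.round(T[v,u]*1e3).astype(int).tolist()) for u in (225,235,245,250,254)])
E
```

```text
272 [(225, 0, -60, 3), (235, 0, -54, 3), (245, 0, -48, 3), (250, 1, -45, 3), (254, 0, -42, 3)]
277 [(225, -3, -61, 3), (235, -3, -54, 3), (245, 9, -41, -26), (250, -3, -45, 4), (254, -3, -42, 3)]
282 [(225, -6, -61, 3), (235, 9, -44, -34), (245, 9, -39, -33), (250, 7, -38, -28), (254, -6, -42, 3)]
287 [(225, 9, -48, -40), (235, 9, -43, -39), (245, 8, -39, -37), (250, 5, -38, -30), (254, -10, -43, 2)]
292 [(225, 9, -46, -45), (235, 9, -41, -46), (245, 7, -38, -42), (250, 2, -38, -31), (254, -13, -43, 3)]
297 [(225, 9, -45, -50), (235, 9, -40, -51), (245, 5, -38, -43), (250, 0, -38, -32), (254, -17, -43, 3)]
302 [(225, 9, -44, -55), (235, 8, -39, -55), (245, 3, -38, -43), (250, -3, -38, -32), (254, -21, -44, 4)]
307 [(225, 9, -42, -60), (235, 7, -39, -58), (245, 1, -37, -44), (250, -6, -38, -32), (254, -24, -43, 2)]
312 [(225, 9, -41, -66), (235, 7, -38, -62), (245, -3, -38, -43), (250, -28, -46, 3), (254, -28, -44, 3)]
317 [(225, 9, -40, -70), (235, 6, -37, -63), (245, -5, -38, -45), (250, -31, -47, 3), (254, -31, -44, 3)]
322 [(225, 8, -39, -72), (235, 4, -37, -64), (245, -7, -38, -46), (250, -35, -47, 3), (254, -35, -44, 4)]
327 [(225, 7, -38, -75), (235, 1, -37, -65), (245, -38, -50, 3), (250, -39, -47, 4), (254, -39, -45, 4)]
```

>>> {"api": "jog_arm", "payload": {
  "increments": [
    [[0, 0, 0], 0],
    [[0, 0, 0], 0],
    [[0, 0, 0], 0],
    [[0, 0, 0], 0],
    [[0, 0, 0], 0]
  ],
  "jaw": -0.3
}}

```text
time: 5.55
tcp_pos: [0.5959, 0.2188, 0.0031]
ee_rot: [0.0, 0.03, 1.0, -0.0]
ft_force: [0.1, 0.3, 1.0]
opening: 0.649
gripper_force: 0.0
```

```bash
cat >> h.py <<'E'
def tips():
    st=readout.read_state();p,d=snapshot('wrist')
    X=cloud('wrist',d,st);q=st['ee_rot'];R=Ro.from_quat([q[1],q[2],q[3],q[0]]).as_matrix();T=(X-st['tcp_pos'])@R
    h=st['opening']*46.5e-3
    for s in(-1,1):
        m=(abs(T[...,0])<.011)&(s*T[...,1]>h-.006)&(s*T[...,1]<h+.02)&(T[...,2]>-.07)&(X[...,2]>.012)
        z=T[...,2][m]*1e3;f=m&(T[...,2]>np.percentile(z,85)/1e3)
        print('opening',round(st['opening'],3),'half',round(h*1e3,1),'tip z',np.round(np.percentile(z,[90,97,99.5]),1),'inner y',np.round(np.percentile(s*T[...,1][f]*1e3,[3,20]),1))
E
python3 -c "
from h import *
tips()"
```

```text
opening 0.649 half 30.2 tip z [-33.6 -28.7 -26.4] inner y [30.5 30.7]
opening 0.649 half 30.2 tip z [-33.8 -28.8 -26.5] inner y [29.7 29.9]
```

>>> {"api": "jog_arm", "payload": {
  "increments": [
    [[0, 0, 0], 0],
    [[0, 0, 0], 0],
    [[0, 0, 0], 0],
    [[0, 0, 0], 0],
    [[0, 0, 0], 0]
  ],
  "jaw": -0.75
}}

```text
time: 6.22
tcp_pos: [0.5959, 0.2188, 0.0031]
ee_rot: [-0.0, 0.03, 1.0, -0.0]
ft_force: [-0.6, 0.0, -0.9]
opening: 0.878
gripper_force: 0.0
```

```bash
python3 -c "
from h import *
tips()"
```

```text
opening 0.878 half 40.8 tip z [-33.5 -28.7 -26.5] inner y [41.  41.2]
opening 0.878 half 40.8 tip z [-33.8 -28.9 -26.4] inner y [40.2 40.4]
```

The tips stand about 26 mm behind the TCP at every opening, so I'll lower by that much, watching the force.

>>> {"api": "jog_arm", "payload": {
  "increments": [
    [[0, 0, 0.03], 0],
    [[0, 0, 0.03], 0],
    [[0, 0, 0.03], 0],
    [[0, 0, 0.015], 0],
    [[0, 0, 0], 0]
  ]
}}

```text
time: 6.9
tcp_pos: [0.5956, 0.2187, -0.0184]
ee_rot: [-0.0, 0.03, 1.0, -0.0]
ft_force: [-0.1, 0.2, 0.0]
opening: 0.874
gripper_force: 0.0
```

>>> {"api": "jog_arm", "payload": {
  "increments": [
    [[0, 0, 0.01], 0],
    [[0, 0, 0], 0],
    [[0, 0, 0], 0],
    [[0, 0, 0], 0],
    [[0, 0, 0], 0]
  ]
}}

```text
time: 7.52
tcp_pos: [0.5959, 0.2188, -0.0198]
ee_rot: [0.0, 0.03, 1.0, 0.0]
ft_force: [-0.3, -0.5, 0.5]
opening: 0.878
gripper_force: 0.0
```

>>> {"api": "jog_arm", "payload": {
  "increments": [
    [[0, 0, 0.008], 0],
    [[0, 0, 0.008], 0],
    [[0, 0, 0], 0],
    [[0, 0, 0], 0],
    [[0, 0, 0], 0]
  ]
}}

```text
time: 8.15
tcp_pos: [0.5959, 0.2188, -0.023]
ee_rot: [0.0, 0.03, 1.0, 0.0]
ft_force: [0.1, 0.2, 0.2]
opening: 0.876
gripper_force: 0.0
```

>>> {"api": "jog_arm", "payload": {
  "increments": [
    [[0, 0, 0.004], 0],
    [[0, 0, 0], 0],
    [[0, 0, 0], 0],
    [[0, 0, 0], 0],
    [[0, 0, 0], 0]
  ],
  "jaw": -0.3
}}

```text
time: 8.78
tcp_pos: [0.5958, 0.2187, -0.0239]
ee_rot: [-0.0, 0.03, 1.0, -0.0]
ft_force: [-0.2, 0.1, -1.1]
opening: 0.714
gripper_force: 30.0
```

>>> {"api": "jog_arm", "payload": {
  "increments": [
    [[0, 0, -0.04], 0],
    [[0, 0, -0.15], 0],
    [[0, 0, -0.25], 0],
    [[0, 0, -0.25], 0],
    [[0, 0, -0.2], 0]
  ]
}}

```text
time: 9.4
tcp_pos: [0.5965, 0.2189, 0.1574]
ee_rot: [0.001, 0.03, 1.0, 0.0]
ft_force: [0.5, 0.3, -1.2]
opening: 0.713
gripper_force: 30.0
```

>>> {"api": "jog_arm", "payload": {
  "increments": [
    [[0.06, -0.17, -0.1], 0],
    [[0.1, -0.25, 0], 0],
    [[0.1, -0.25, 0], 0],
    [[0.1, -0.25, 0], 0],
    [[0.1, -0.25, 0], 0]
  ]
}}

```text
time: 10.02
tcp_pos: [0.4891, -0.0106, 0.1748]
ee_rot: [0.001, 0.03, 1.0, -0.0]
ft_force: [0.5, -0.9, -0.6]
opening: 0.713
gripper_force: 30.0
```

>>> {"api": "jog_arm", "payload": {
  "increments": [
    [[0.1, -0.25, 0], 0],
    [[0.1, -0.25, 0], 0],
    [[0.017, -0.07, 0], 0],
    [[0, 0, 0], 0.8],
    [[0, 0, 0], 0.8]
  ]
}}

```text
time: 10.65
tcp_pos: [0.4401, -0.1203, 0.1747]
ee_rot: [0.0, 0.087, 0.996, 0.0]
ft_force: [-0.0, 0.2, -2.0]
opening: 0.712
gripper_force: 30.0
```

>>> {"api": "jog_arm", "payload": {
  "increments": [
    [[0, 0, 0], 0.85],
    [[0, 0, 0], 0],
    [[0, 0, 0], 0],
    [[0, 0, 0], 0],
    [[0, 0, 0], 0]
  ]
}}

```text
time: 11.28
tcp_pos: [0.4399, -0.1204, 0.1742]
ee_rot: [0.0, 0.115, 0.993, 0.0]
ft_force: [-0.5, 0.5, -0.8]
opening: 0.712
gripper_force: 30.0
```

```bash
python3 - <<'E'
from h import *
st=readout.read_state();p,d=snapshot('wrist');cv2.imwrite('pics/w4.png',p[:,:,::-1]);np.save('pics/w4.npy',d);import pickle;pickle.dump(st,open('pics/w4.pkl','wb'));print(st['tcp_pos'],st['ee_rot'],st['gripper_force'],st['opening'])
E
```

```text
[ 0.4398501  -0.12036345  0.17415525] [1.92424008e-05 1.15095910e-01 9.93354383e-01 1.63978491e-05] 29.99973714351654 0.7117720962110491
```

View pics/w4.png

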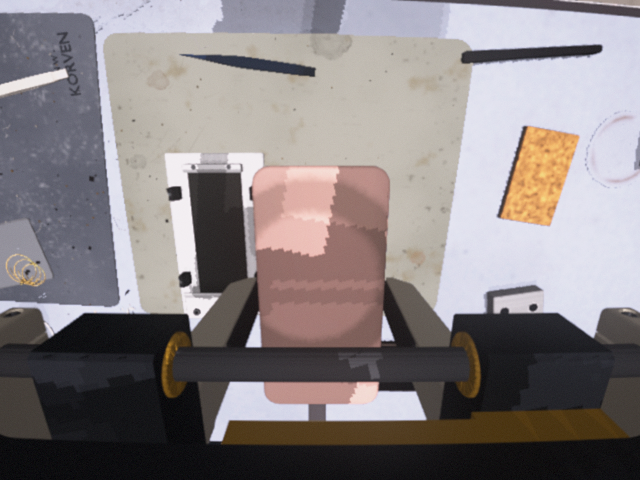

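The phone is held level-looking at (322,285); the tray is beside it, with the stop at (215,168) and the lip edge at about (220,293).

```bash
python3 - <<'E'
from h import *
import pickle
st=pickle.load(open('pics/w4.pkl','rb'));d=np.load('pics/w4.npy');im=cv2.imread('pics/w4.png').astype(int)
X=cloud('wrist',d,st);q=st['ee_rot'];R=Ro.from_quat([q[1],q[2],q[3],q[0]]).as_matrix()
T=(X-st['tcp_pos'])@R
m=(im[...,2]-im[...,0]>12);k=np.zeros(m.shape,bool);k[160:410,245:395]=1;m&=k&(abs(T[...,2])<.08)
P=T[m];A=np.c_[P[:,:2],np.ones(len(P))];c,*_=np.linalg.lstsq(A,P[:,2],rcond=None);print('phone top plane tool z: slopes',c.round(4),'len',len(P))
C=biggest(m);r=cv2.undistortPoints
print('rect in tool frame',*rect(P[:,:2]))
# black bed
I=im[145:320,150:270]; b=I.max(2)<60
# keep bed only: component
n,l,s,_=cv2.connectedComponentsWithStats(b.astype(np.uint8)); print([x.tolist() for x in s[1:] if x[4]>60])
i=1+np.argmax(s[1:,4]); cs,_=cv2.findContours((l==i).astype(np.uint8),0,1);C=max(cs,key=cv2.contourArea)[:,0]+[150,145]
print('bed rect z15',*rect(plane('wrist',C,.015,st)))
W=plane('wrist',C,.015,st); th=np.radians(-13.3);u=np.array([np.cos(th),np.sin(th)]);v=np.array([-u[1],u[0]])
print('along',np.percentile(W@u,[.5,99.5]).round(4),'across',np.percentile(W@v,[.5,99.5]).round(4))
# long edges angle
for lo,hi in((0,1),):
    pass
cv2.imwrite('pics/c4.png',cv2.resize(cv2.imread('pics/w4.png')[140:320,150:270],(533,800)[0:2] and (400,600),interpolation=cv2.INTER_CUBIC))
for kx,name in ((1,'plate'),):
    mm=(im.min(2)>150)&(np.indices(m.shape)[1]<268)&(np.indices(m.shape)[1]>155)&(np.indices(m.shape)[0]>145)&(np.indices(m.shape)[0]<310)
    C=biggest(mm);W=plane('wrist',C,.011,st);print('plate along',np.percentile(W@u,[.5,99.5]).round(4),'across',np.percentile(W@v,[.5,99.5]).round(4))
    # left edge line
    L=np.array([C[C[:,1]==y][:,0].min() for y in range(160,305,5) if (C[:,1]==y).any()]);Y=[y for y in range(160,305,5) if (C[:,1]==y).any()]
    WL=plane('wrist',np.c_[L,Y],.011,st);vx,vy,x0,y0=cv2.fitLine((WL*1000).astype(np.float32),cv2.DIST_HUBER,0,.01,.01).ravel();print('left edge ang',np.degrees(np.arctan2(vy,vx)), 'across', np.array([x0,y0])@v)
E
```

```text
phone top plane tool z: slopes [-0.0006  0.0014 -0.0318] len 25961
rect in tool frame [-1.4 -0.7] [137.5  78.6] 0.0
[[41, 29, 56, 118, 5043], [18, 42, 13, 13, 123], [30, 128, 11, 14, 119], [88, 136, 21, 39, 416], [0, 169, 38, 6, 200]]
bed rect z15 [ 432.1 -233.1] [132.9  54.3] -13.7
along [0.4076 0.5404] across [-0.1547 -0.1005]
plate along [0.3791 0.566 ] across [-0.2118 -0.0716]
left edge ang -21.08944 across -198.68485310580388
```

View pics/c4.png

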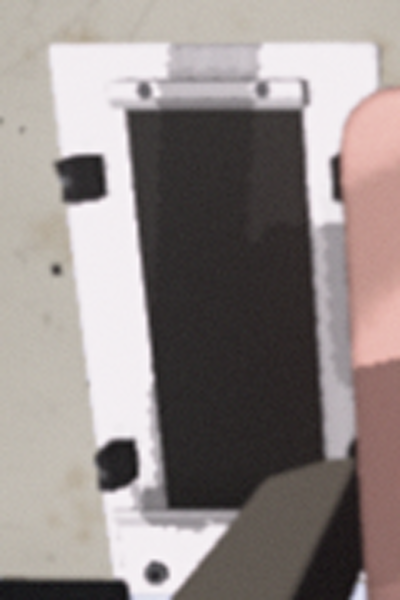

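```bash
python3 - <<'E'
from h import *
import pickle
st=pickle.load(open('pics/w4.pkl','rb'));d=np.load('pics/w4.npy');im=cv2.imread('pics/w4.png').astype(int)
X=cloud('wrist',d,st);print('cam',cam('wrist',st)[2])
th=np.radians(-13.4);u=np.array([np.cos(th),np.sin(th)]);v=np.array([-u[1],u[0]])
for y in list(range(150,180,2))+list(range(276,312,2)):
    c=slice(205,218) if y<200 else slice(203,212); Q=np.median(X[y,c],0); print(y,'along %.1f across %.1f z %.1f'%(Q[:2]@u*1e3,Q[:2]@v*1e3,Q[2]*1e3),im[y,c].mean().round())
# bed edges by row
for y in range(180,290,15):
    r=im[y,160:275].max(1); b=np.where(r<75)[0]+160; b=b[(b>184)&(b<250)]
    W=plane('wrist',[[b.min(),y],[b.max(),y]],.015,st); print(y,b.min(),b.max(),(W@v*1e3).round(1),(W@u*1e3).round(1))
# top view: plate edges
t=cv2.imread('pics/top0.png').astype(int)
E
```

```text
cam [ 0.36498938 -0.10297496  0.36627485]
150 along 383.8 across -131.5 z 3.6 189.0
152 along 385.9 across -131.3 z 4.1 186.0
154 along 387.7 across -129.1 z 11.5 188.0
156 along 389.7 across -129.0 z 11.9 197.0
158 along 391.8 across -129.4 z 12.3 196.0
160 along 393.8 across -129.8 z 12.0 187.0
162 along 395.8 across -129.5 z 11.8 171.0
164 along 397.3 across -126.5 z 22.4 158.0
166 along 399.3 across -126.4 z 22.7 196.0
168 along 401.3 across -126.9 z 23.0 189.0
170 along 403.2 across -126.6 z 22.6 143.0
172 along 405.5 across -128.0 z 20.0 104.0
174 along 407.8 across -129.3 z 15.9 48.0
176 along 409.9 across -129.7 z 15.8 50.0
178 along 412.0 across -130.1 z 15.8 48.0
276 along 521.8 across -143.9 z 15.2 40.0
278 along 524.2 across -144.4 z 15.7 39.0
280 along 527.0 across -145.2 z 16.2 40.0
282 along 529.2 across -144.9 z 15.6 38.0
284 along 531.7 across -145.2 z 15.6 36.0
286 along 533.7 across -144.7 z 15.7 35.0
288 along 536.8 across -145.9 z 16.0 35.0
290 along 538.7 across -145.8 z 16.1 34.0
292 along 541.6 across -146.1 z 15.6 66.0
294 along 534.4 across -138.6 z 35.8 168.0
296 along 537.9 across -139.7 z 34.2 150.0
298 along 541.4 across -140.8 z 31.6 185.0
300 along 543.9 across -141.1 z 31.6 239.0
302 along 546.3 across -141.3 z 31.6 241.0
304 along 548.8 across -141.5 z 31.8 241.0
306 along 551.4 across -142.1 z 31.2 235.0
308 along 553.2 across -142.6 z 31.9 209.0
310 along 555.1 across -142.5 z 32.3 186.0
180 189 239 [-153.6 -100.9] [414.1 414.2]
195 191 240 [-153.1 -100.8] [429.9 429.9]
210 192 242 [-153.7  -99.7] [446. 446.]
225 194 243 [-153.2  -99.6] [462.6 462.5]
240 196 244 [-152.7  -99.5] [479.5 479.4]
255 197 245 [-153.4  -99.5] [497.  496.8]
270 199 246 [-152.9  -99.5] [514.8 514.6]
285 185 227 [-171.1 -122.4] [533.3 533. ]
```

```bash
cat >> h.py <<'E'
TC=np.array([436.1,-234.4]);TA=np.radians(-13.0);TU=np.array([np.cos(TA),np.sin(TA)]);TV=np.array([-TU[1],TU[0]])
def got(tx,ty,z): go(*(TC+tx*TU+ty*TV),z,77.0)
def intray(P): return (np.asarray(P)-TC)@np.c_[TU,TV]
E
python3 -c "
from h import *
got(-11.7,0,20)"
```

```text
t 11.32 tcp [ 439.8 -120.4  174.1] yang 76.77 TOOL units total [-0.0539 -0.5594  0.7706] turn units -0.057
```

>>> {"api": "jog_arm", "payload": {
  "increments": [
    [[-0.018, -0.18, 0], -0.057],
    [[-0.018, -0.19, 0], 0],
    [[-0.018, -0.19, 0.1], 0],
    [[0, 0, 0.2], 0],
    [[0, 0, 0.2], 0]
  ]
}}

```text
time: 11.95
tcp_pos: [0.425, -0.2328, 0.0734]
ee_rot: [0.0, 0.114, 0.993, -0.0]
ft_force: [0.3, 0.6, -1.6]
opening: 0.718
gripper_force: 30.0
```

>>> {"api": "jog_arm", "payload": {
  "increments": [
    [[0, 0, 0.16], 0],
    [[0, 0, 0.1], 0],
    [[0, 0, 0], 0],
    [[0, 0, 0], 0],
    [[0, 0, 0], 0]
  ]
}}

```text
time: 12.58
tcp_pos: [0.426, -0.2327, 0.0236]
ee_rot: [0.001, 0.113, 0.994, -0.001]
ft_force: [1.4, -0.7, -0.7]
opening: 0.717
gripper_force: 30.0
```

```bash
python3 - <<'E'
from h import *
p,d=snapshot('wrist');cv2.imwrite('pics/w5.png',p[:,:,::-1])
got(-11.7,0,0)
E
```

```text
t 12.62 tcp [ 425.9 -232.6   23.4] yang 76.98 TOOL units total [0.0068 0.0027 0.1171] turn units -0.004
```

View pics/w5.png

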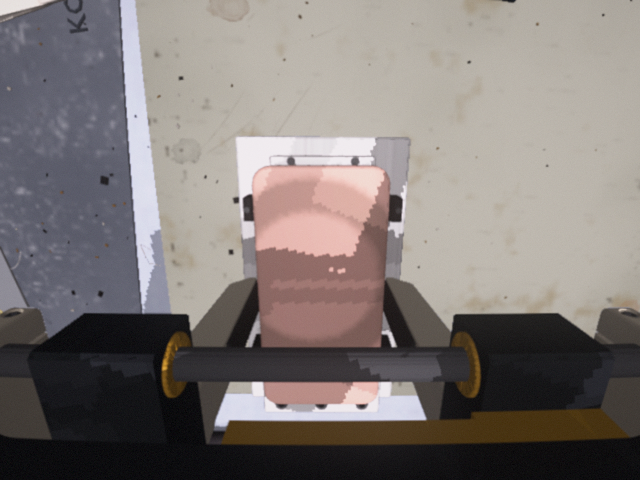

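The phone (252–390, 166–403) hangs over the tray, centred sideways between the guides, its near end over the stop. I'll lower it onto the stop and let it go tilted.

>>> {"api": "jog_arm", "payload": {
  "increments": [
    [[0.007, 0.003, 0.04], 0],
    [[0, 0, 0.04], 0],
    [[0, 0, 0.025], 0],
    [[0, 0, 0.012], 0],
    [[0, 0, 0], 0]
  ]
}}

```text
time: 13.25
tcp_pos: [0.4256, -0.2317, 0.0023]
ee_rot: [0.001, 0.113, 0.994, -0.0]
ft_force: [-9.5, 9.8, 35.8]
opening: 0.716
gripper_force: 30.0
```

>>> {"api": "jog_arm", "payload": {
  "increments": [
    [[0, 0, 0.005], 0],
    [[0, 0, 0], 0],
    [[0, 0, 0], 0],
    [[0, 0, 0], 0],
    [[0, 0, 0], 0]
  ]
}}

```text
time: 13.88
tcp_pos: [0.4259, -0.2318, 0.002]
ee_rot: [0.002, 0.113, 0.994, -0.0]
ft_force: [-11.1, 10.9, 42.2]
opening: 0.715
gripper_force: 30.0
```

>>> {"api": "jog_arm", "payload": {
  "increments": [
    [[0, 0, -0.04], 0],
    [[0, 0, -0.04], 0],
    [[0, 0, -0.04], 0],
    [[0, 0, 0], 0],
    [[0, 0, 0], 0]
  ]
}}

```text
time: 14.5
tcp_pos: [0.4235, -0.231, 0.0214]
ee_rot: [-0.0, 0.113, 0.994, 0.0]
ft_force: [0.4, -0.7, -1.3]
opening: 0.714
gripper_force: 30.0
```

```bash
python3 - <<'E'
from h import *
st=readout.read_state();p,d=snapshot('wrist');cv2.imwrite('pics/w6.png',p[:,:,::-1]);im=p[:,:,::-1].astype(int)
X=cloud('wrist',d,st);q=st['ee_rot'];R=Ro.from_quat([q[1],q[2],q[3],q[0]]).as_matrix();T=(X-st['tcp_pos'])@R
m=(im[...,2]-im[...,0]>12);k=np.zeros(m.shape,bool);k[160:410,245:395]=1;m&=k&(abs(T[...,2])<.06)
P=T[m];A=np.c_[P[:,:2],np.ones(len(P))];c,*_=np.linalg.lstsq(A,P[:,2],rcond=None);print('slopes',c.round(4))
W=X[m&(T[...,0]>.02)]; 
Q=intray(X[m][:,:2]*1e3);print('phone in tray rect',*rect(Q/1e3),'z',np.median(X[m][:,2]))
# guides at stop end: height 26mm blobs
g=(X[...,2]>.019)&(X[...,2]<.03);g=cv2.morphologyEx(g.astype(np.uint8),cv2.MORPH_OPEN,np.ones((3,3)));n,l,s,_=cv2.connectedComponentsWithStats(g)
for i in range(1,n):
    if s[i,4]>25:
        Q=intray(X[l==i][:,:2]*1e3);print(s[i].tolist(),np.percentile(Q,[3,97],axis=0).round(1).tolist(),np.median(X[l==i][:,2]).round(4))
print(st['tcp_pos'],intray(st['tcp_pos'][:2]*1e3))
# plate edges at rows near stop
for y in (142,150,158):
    b=np.where(im[y,200:450].min(1)>140)[0]+200
    print(y,b.min(),b.max(),intray(plane('wrist',[[b.min(),y],[b.max(),y]],.011,st)*1e3).round(1).tolist())
E
```

```text
slopes [ 0.0703  0.0083 -0.0336]
phone in tray rect [7.4 0.9] [178.8 114.8] -1.0 z 0.05411908119599447
[240, 201, 14, 26, 341] [[-58.4, -45.6], [-45.3, -38.9]] 0.0264
[388, 202, 14, 25, 309] [[-57.8, 39.5], [-45.0, 45.7]] 0.0265
[ 0.42351647 -0.23097497  0.02140083] [-13.03147782   0.50657045]
142 200 449 [[-92.0, -70.5], [-91.8, 75.8]]
150 200 449 [[-87.4, -70.9], [-87.3, 76.2]]
158 200 449 [[-82.8, -71.3], [-82.7, 76.7]]
```

View pics/w6.png

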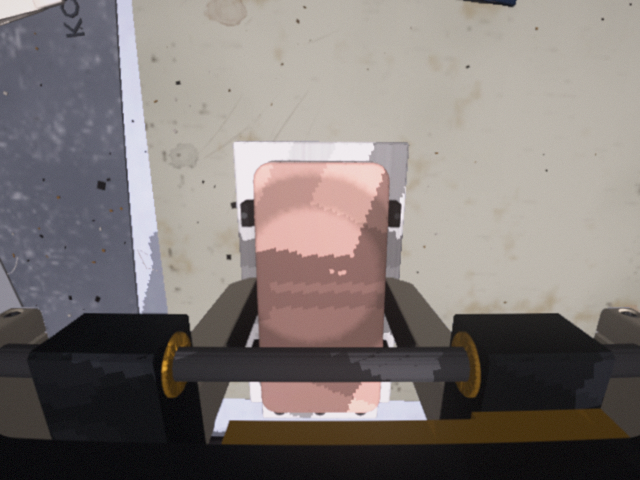

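The phone is now pitched 0.07 rad with its lip end up: that end caught the flare. The guides, measured at x=-52 instead of -50, put the tray 2 mm nearer, so I'll shift the frame, back off and lower again.

```bash
echo 'TC=TC-2*TU' >> h.py; python3 -c "
from h import *
got(-14,0.2,0)"
```

```text
t 14.55 tcp [ 423.4 -230.9   21.3] yang 76.97 TOOL units total [ 0.014  -0.0018  0.1064] turn units -0.006
```

>>> {"api": "jog_arm", "payload": {
  "increments": [
    [[0.014, -0.002, 0], 0],
    [[0, 0, 0.04], 0],
    [[0, 0, 0.03], 0],
    [[0, 0, 0.02], 0],
    [[0, 0, 0], 0]
  ]
}}

```text
time: 15.18
tcp_pos: [0.4205, -0.2306, 0.0032]
ee_rot: [-0.0, 0.113, 0.994, 0.0]
ft_force: [0.0, 0.1, -0.6]
opening: 0.717
gripper_force: 30.0
```

>>> {"api": "jog_arm", "payload": {
  "increments": [
    [[0, 0, 0.01], 0],
    [[0, 0, 0.01], 0],
    [[0, 0, 0], 0],
    [[0, 0, 0], 0],
    [[0, 0, 0], 0]
  ]
}}

```text
time: 15.8
tcp_pos: [0.4212, -0.231, 0.0]
ee_rot: [0.0, 0.113, 0.994, -0.0]
ft_force: [0.9, 0.4, 0.7]
opening: 0.714
gripper_force: 30.0
```

>>> {"api": "jog_arm", "payload": {
  "increments": [
    [[0, 0, 0.01], 0],
    [[0, 0, 0.01], 0],
    [[0, 0, 0], 0],
    [[0, 0, 0], 0],
    [[0, 0, 0], 0]
  ]
}}

```text
time: 16.42
tcp_pos: [0.4209, -0.2309, -0.0042]
ee_rot: [-0.0, 0.113, 0.994, -0.0]
ft_force: [1.5, -0.0, 2.4]
opening: 0.716
gripper_force: 30.0
```

```bash
cat >> h.py <<'E'
def phone(save):
    st=readout.read_state();p,d=snapshot('wrist');cv2.imwrite(save,p[:,:,::-1]);im=p[:,:,::-1].astype(int)
    X=cloud('wrist',d,st);Z=X[...,2]
    m=(im[...,2]-im[...,0]>12);k=np.zeros(m.shape,bool);k[100:340,245:395]=1;m&=k&(Z>.01)&(Z<.07)
    m=cv2.erode(m.astype(np.uint8),np.ones((3,3)))>0
    Q=intray(X[m][:,:2]*1e3);z=Z[m]*1e3;A=np.c_[Q,np.ones(len(Q))]
    c,*_=np.linalg.lstsq(A,z,rcond=None);print('t',st['time'],'top plane in tray: slopes',c[:2].round(4),'world z at 0',c[2].round(1),'x min',np.percentile(Q[:,0],.3).round(1),'y',np.percentile(Q[:,1],[.5,99.5]).round(1),'tcp tray',intray(st['tcp_pos'][:2]*1e3).round(1),st['tcp_pos'][2].round(4),'f',st['ft_force'].round(1))
E
python3 -c "
from h import *
phone('pics/w7.png')"
```

```text
t 16.425 top plane in tray: slopes [ 0.0029 -0.0015] world z at 0 30.3 x min -82.4 y [-32.9  32.4] tcp tray [-13.6   0. ] -0.0042 f [ 1.5 -0.   2.4]
```

View pics/w7.png

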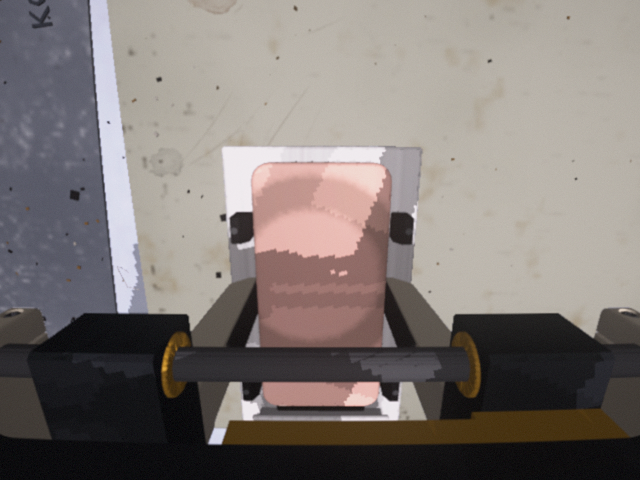

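The phone (252–391, 162–405) lies level on the stop, its far end clear of the lip with a dark gap at (320,408). It pivots easily, so I'll press the grip down to lower the lip end.

>>> {"api": "jog_arm", "payload": {
  "increments": [
    [[0, 0, 0.01], 0],
    [[0, 0, 0.008], 0],
    [[0, 0, 0], 0],
    [[0, 0, 0], 0],
    [[0, 0, 0], 0]
  ]
}}

```text
time: 17.1
tcp_pos: [0.421, -0.2309, -0.0078]
ee_rot: [0.0, 0.113, 0.994, -0.0]
ft_force: [1.9, -0.9, 2.4]
opening: 0.715
gripper_force: 30.0
```

```bash
python3 -c "
from h import *
phone('pics/w8.png')"
```

```text
t 17.1 top plane in tray: slopes [-0.0542 -0.0004] world z at 0 26.0 x min -82.1 y [-32.9  32.4] tcp tray [-13.5   0. ] -0.0078 f [ 1.9 -0.9  2.4]
```

>>> {"api": "jog_arm", "payload": {
  "increments": [
    [[-0.014, 0, 0], 0],
    [[-0.014, 0, 0], 0],
    [[-0.014, 0, 0], 0],
    [[-0.012, 0, 0], 0],
    [[0, 0, 0], 0]
  ]
}}

```text
time: 17.77
tcp_pos: [0.431, -0.233, -0.0083]
ee_rot: [-0.0, 0.113, 0.994, 0.0]
ft_force: [0.7, -0.3, 0.1]
opening: 0.715
gripper_force: 30.0
```

```bash
python3 -c "
from h import *
phone('pics/w9.png')"
```

```text
t 17.775 top plane in tray: slopes [-0.0374 -0.0001] world z at 0 26.1 x min -72.1 y [-32.6  32.6] tcp tray [-3.3  0.2] -0.0083 f [ 0.7 -0.3  0.1]
```

>>> {"api": "jog_arm", "payload": {
  "increments": [
    [[-0.009, 0, 0], 0],
    [[-0.008, 0, 0], 0],
    [[0, 0, 0], 0],
    [[0, 0, 0.003], 0],
    [[0, 0, 0], 0]
  ]
}}

```text
time: 18.45
tcp_pos: [0.4346, -0.234, -0.0086]
ee_rot: [-0.0, 0.113, 0.994, 0.0]
ft_force: [0.0, 0.1, -1.2]
opening: 0.714
gripper_force: 30.0
```

```bash
python3 -c "
from h import *
phone('pics/w10.png')"
```

```text
t 18.45 top plane in tray: slopes [-0.0236 -0.0007] world z at 0 26.0 x min -68.4 y [-32.8  32.4] tcp tray [0.5 0.1] -0.0086 f [ 0.   0.1 -1.2]
```

>>> {"api": "jog_arm", "payload": {
  "increments": [
    [[0, 0, 0], 0],
    [[0, 0, 0], 0],
    [[0, 0, 0], 0],
    [[0, 0, 0], 0],
    [[0, 0, 0], 0]
  ],
  "jaw": -0.7
}}

```text
time: 19.12
tcp_pos: [0.4348, -0.2341, -0.0084]
ee_rot: [0.0, 0.113, 0.994, -0.0]
ft_force: [0.1, -0.1, 0.1]
opening: 0.852
gripper_force: 0.0
```

>>> {"api": "jog_arm", "payload": {
  "increments": [
    [[0, 0, -0.03], 0],
    [[0, 0, -0.1], 0],
    [[0, 0, -0.2], 0],
    [[0, 0, -0.2], 0],
    [[0, 0, 0], 0]
  ]
}}

```text
time: 19.75
tcp_pos: [0.4374, -0.2358, 0.1021]
ee_rot: [0.003, 0.113, 0.994, -0.002]
ft_force: [0.2, -0.1, 0.0]
opening: 0.85
gripper_force: 0.0
```

```bash
python3 -c "
from h import *
phone('pics/w11.png')
s=readout.read_state();meas('warm',0,(200,60,420,300))"
```

```text
t 19.75 top plane in tray: slopes [-0.0009  0.0001] world z at 0 22.9 x min -68.8 y [-32.4  32. ] tcp tray [ 3.6 -1.1] 0.1021 f [ 0.2 -0.1  0. ]
warm ztop 3.8 rect [ 396.3 -234.9] [206.3 204. ] -13.0 px [200  60] [419 299]
```

View pics/w11.png

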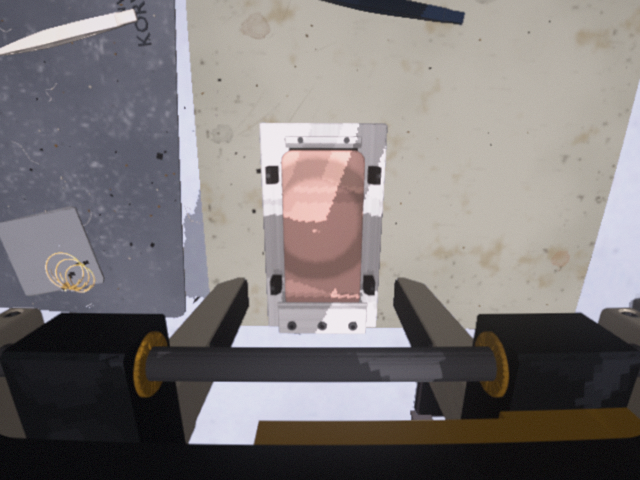

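The phone lies flat in the tray: (282–364, 150–300), far end under the lip and near end behind the stop. Next is the pad.

```bash
python3 -c "
from h import *
go(450,119.9,20,68.3)"
```

```text
t 19.85 tcp [ 435.1 -234.3   98.1] yang 76.98 TOOL units total [0.3267 1.7423 0.3891] turn units 2.17
```

>>> {"api": "jog_arm", "payload": {
  "increments": [
    [[0.04, 0.2, 0], 0],
    [[0.05, 0.26, 0], 0],
    [[0.05, 0.26, 0], 0],
    [[0.05, 0.26, 0], 0],
    [[0.05, 0.26, 0], 0]
  ]
}}

```text
time: 20.48
tcp_pos: [0.4425, 0.0201, 0.096]
ee_rot: [-0.001, 0.114, 0.994, -0.0]
ft_force: [0.9, -0.3, -1.3]
opening: 0.851
gripper_force: 0.0
```

>>> {"api": "jog_arm", "payload": {
  "increments": [
    [[0.05, 0.26, 0], 0],
    [[0.037, 0.242, 0], 0],
    [[0, 0, 0], 0.8],
    [[0, 0, 0], 0.8],
    [[0, 0, 0], 0.57]
  ]
}}

```text
time: 21.1
tcp_pos: [0.4481, 0.1202, 0.0957]
ee_rot: [-0.002, 0.189, 0.982, -0.001]
ft_force: [-0.2, 0.4, 0.4]
opening: 0.847
gripper_force: 0.0
```

```bash
python3 -c "
from h import *
meas('warm',.008,(200,60,440,310),save='pics/w12.png')
go(450,119.9,-18,68.3)"
```

```text
warm ztop 8.5 rect [450.  119.1] [99.5 59.6] -22.0 px [286 182] [356 292]
t 21.15 tcp [448.1 120.1  95.7] yang 68.13 TOOL units total [-0.0105  0.0034  0.5686] turn units -0.042
```

>>> {"api": "jog_arm", "payload": {
  "increments": [
    [[-0.0105, 0, 0.15], 0],
    [[0, 0, 0.2], 0],
    [[0, 0, 0.15], 0],
    [[0, 0, 0.07], 0],
    [[0, 0, 0], 0]
  ]
}}

```text
time: 21.78
tcp_pos: [0.4501, 0.1191, -0.0177]
ee_rot: [-0.001, 0.188, 0.982, -0.001]
ft_force: [0.3, 0.6, 1.4]
opening: 0.844
gripper_force: 0.0
```

```bash
python3 -c "
from h import *
go(450,119.4,-22,68.0)"
```

```text
t 21.77 tcp [450.1 119.1 -17.7] yang 68.31 TOOL units total [0.0007 0.0012 0.0216] turn units 0.078
```

>>> {"api": "jog_arm", "payload": {
  "increments": [
    [[0, 0.001, 0.015], 0],
    [[0, 0, 0.007], 0],
    [[0, 0, 0], 0],
    [[0, 0, 0], 0],
    [[0, 0, 0], 0]
  ]
}}

```text
time: 22.4
tcp_pos: [0.4517, 0.1196, -0.0206]
ee_rot: [0.0, 0.188, 0.982, 0.0]
ft_force: [0.3, -0.7, -0.3]
opening: 0.848
gripper_force: 0.0
```

>>> {"api": "jog_arm", "payload": {
  "increments": [
    [[0, 0, 0], 0],
    [[0, 0, 0], 0],
    [[0, 0, 0], 0],
    [[0, 0, 0], 0],
    [[0, 0, 0], 0]
  ],
  "jaw": 0
}}

```text
time: 23.02
tcp_pos: [0.4515, 0.1195, -0.0209]
ee_rot: [-0.0, 0.188, 0.982, -0.0]
ft_force: [0.6, -0.5, 0.6]
opening: 0.628
gripper_force: 30.0
```

>>> {"api": "jog_arm", "payload": {
  "increments": [
    [[0, 0, -0.04], 0],
    [[0, 0, -0.15], 0],
    [[0, 0, -0.2], 0],
    [[0, 0, -0.2], 0],
    [[0, 0, 0], 0]
  ]
}}

```text
time: 23.65
tcp_pos: [0.4546, 0.12, 0.1016]
ee_rot: [0.004, 0.188, 0.982, 0.001]
ft_force: [0.6, 0.9, -1.3]
opening: 0.633
gripper_force: 30.0
```

```bash
python3 -c "
from h import *
got(0,0,15)"
```

```text
t 23.65 tcp [454.6 120.  101.6] yang 68.3 TOOL units total [-0.5562 -1.6841  0.4302] turn units -2.174
```

>>> {"api": "jog_arm", "payload": {
  "increments": [
    [[-0.06, -0.19, 0], 0],
    [[-0.085, -0.25, 0], 0],
    [[-0.085, -0.25, 0], 0],
    [[-0.085, -0.25, 0], 0],
    [[-0.085, -0.25, 0], 0]
  ]
}}

```text
time: 24.28
tcp_pos: [0.437, -0.1326, 0.0963]
ee_rot: [-0.0, 0.188, 0.982, 0.0]
ft_force: [1.0, -0.2, -0.5]
opening: 0.631
gripper_force: 30.0
```

>>> {"api": "jog_arm", "payload": {
  "increments": [
    [[-0.085, -0.25, 0], 0],
    [[-0.071, -0.244, 0], 0],
    [[0, 0, 0], -0.8],
    [[0, 0, 0], -0.8],
    [[0, 0, 0], -0.574]
  ]
}}

```text
time: 24.9
tcp_pos: [0.4295, -0.2343, 0.0959]
ee_rot: [-0.001, 0.113, 0.994, 0.0]
ft_force: [0.3, 0.3, -0.7]
opening: 0.631
gripper_force: 30.0
```

>>> {"api": "jog_arm", "payload": {
  "increments": [
    [[0, 0, 0], 0],
    [[0, 0, 0], 0],
    [[0, 0, 0], 0],
    [[0, 0, 0], 0],
    [[0, 0, 0], 0]
  ]
}}

```text
time: 25.52
tcp_pos: [0.4304, -0.2345, 0.0972]
ee_rot: [0.0, 0.113, 0.994, -0.0]
ft_force: [-0.3, -0.0, -0.6]
opening: 0.63
gripper_force: 30.0
```

```bash
python3 - <<'E'
from h import *
st=readout.read_state();p,d=snapshot('wrist');cv2.imwrite('pics/w13.png',p[:,:,::-1])
im=p.astype(int);X=cloud('wrist',d,st);q=st['ee_rot'];R=Ro.from_quat([q[1],q[2],q[3],q[0]]).as_matrix();T=(X-st['tcp_pos'])@R
m=(im[...,0]-im[...,2]>40)&(abs(T[...,2]+.03)<.012)&(abs(T[...,0])<.07)&(abs(T[...,1])<.034)
P=T[m];A=np.c_[P[:,:2],np.ones(len(P))];c,*_=np.linalg.lstsq(A,P[:,2],rcond=None);print(len(P),'slopes',c.round(4),'x',np.percentile(P[:,0],[.5,99.5]),'y',np.percentile(P[:,1],[.5,99.5]))
got(1,0,5)
E
```

```text
16519 slopes [ 0.0016  0.0002 -0.0294] x [-0.03129937  0.05069676] y [-0.02937534  0.02885134]
t 25.57 tcp [ 430.4 -234.5   97.2] yang 76.99 TOOL units total [-0.0228  0.0069  0.4609] turn units -0.002
```

>>> {"api": "jog_arm", "payload": {
  "increments": [
    [[-0.023, 0.007, 0.1], 0],
    [[0, 0, 0.15], 0],
    [[0, 0, 0.12], 0],
    [[0, 0, 0.07], 0],
    [[0, 0, 0.02], 0]
  ]
}}

```text
time: 26.2
tcp_pos: [0.4347, -0.2339, 0.0045]
ee_rot: [-0.001, 0.113, 0.994, 0.0]
ft_force: [0.6, 0.2, 0.1]
opening: 0.634
gripper_force: 30.0
```

>>> {"api": "jog_arm", "payload": {
  "increments": [
    [[0, 0, 0.008], 0],
    [[0, 0, 0.007], 0],
    [[0, 0, 0], 0],
    [[0, 0, 0], 0],
    [[0, 0, 0], 0]
  ]
}}

```text
time: 26.82
tcp_pos: [0.4352, -0.2342, 0.0023]
ee_rot: [0.0, 0.113, 0.994, -0.0]
ft_force: [-0.1, 0.3, -1.5]
opening: 0.635
gripper_force: 30.0
```

```bash
python3 -c "
from h import *
got(1,0,1)
print(readout.read_state()['ft_force'])"
```

```text
t 26.82 tcp [ 435.2 -234.2    2.3] yang 77.0 TOOL units total [0.0007 0.0002 0.0067] turn units -0.001
[-0.13623625  0.25186335 -1.50255957]
```

Pad about 1 mm above the phone; a touch lower, then release.

>>> {"api": "jog_arm", "payload": {
  "increments": [
    [[0, 0, 0.005], 0],
    [[0, 0, 0], 0],
    [[0, 0, 0], 0],
    [[0, 0, 0], 0],
    [[0, 0, 0], 0]
  ]
}}

```text
time: 27.45
tcp_pos: [0.4353, -0.2343, 0.0015]
ee_rot: [0.0, 0.113, 0.994, -0.0]
ft_force: [-2.1, 1.1, 5.7]
opening: 0.631
gripper_force: 30.0
```

>>> {"api": "jog_arm", "payload": {
  "increments": [
    [[0, 0, 0], 0],
    [[0, 0, 0], 0],
    [[0, 0, 0], 0],
    [[0, 0, 0], 0],
    [[0, 0, 0], 0]
  ],
  "jaw": -0.6
}}

```text
time: 28.08
tcp_pos: [0.4351, -0.2341, 0.0011]
ee_rot: [-0.0, 0.113, 0.994, 0.0]
ft_force: [-0.3, 0.7, -0.4]
opening: 0.801
gripper_force: 0.0
```

>>> {"api": "jog_arm", "payload": {
  "increments": [
    [[0, 0, -0.03], 0],
    [[0, 0, -0.1], 0],
    [[0, 0, -0.2], 0],
    [[0, 0, -0.2], 0],
    [[0, 0, 0], 0]
  ]
}}

```text
time: 28.7
tcp_pos: [0.4377, -0.2359, 0.1117]
ee_rot: [0.003, 0.113, 0.994, -0.002]
ft_force: [-0.8, -0.7, -0.3]
opening: 0.8
gripper_force: 0.0
```

```bash
python3 - <<'E'
from h import *
st=readout.read_state();p,d=snapshot('wrist');cv2.imwrite('pics/w14.png',p[:,:,::-1])
im=p.astype(int);X=cloud('wrist',d,st)
m=(im[...,0]-im[...,2]>55)&(X[...,2]>.024)&(X[...,2]<.04)
m=cv2.morphologyEx(m.astype(np.uint8),cv2.MORPH_OPEN,np.ones((3,3)))
C=biggest(m);W=intray(plane('wrist',C,.030,st)*1e3);print('pad in tray',*rect(W/1e3))
P=X[cv2.erode(m,np.ones((5,5)))>0];Q=intray(P[:,:2]*1e3);A=np.c_[Q,np.ones(len(Q))];c,*_=np.linalg.lstsq(A,P[:,2]*1e3,rcond=None);print('plane',c.round(4))
go(595.4,82,60,86.0)
E
```

```text
pad in tray [-0.6 -0.5] [98.4 59.4] 0.0
plane [-3.00000e-03  2.00000e-04  3.09867e+01]
t 28.75 tcp [ 436.5 -235.1  109.4] yang 77.0 TOOL units total [-0.4163  1.724   0.2459] turn units -2.25
```

View pics/w14.png

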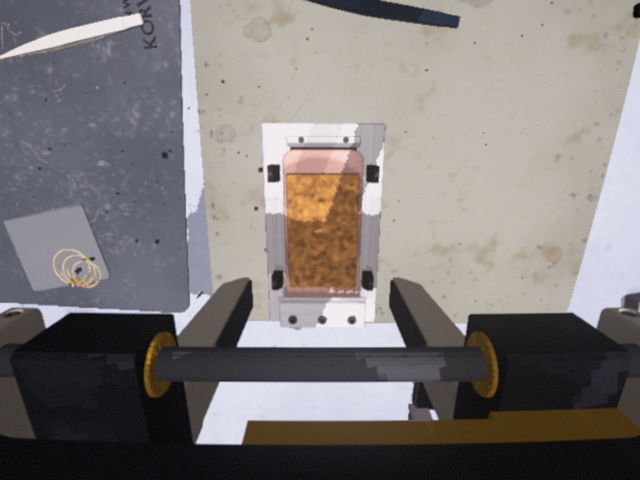

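The pad sits centred on the phone: (286–362, 173–290). Next is the thin weight.

>>> {"api": "jog_arm", "payload": {
  "increments": [
    [[-0.046, 0.194, 0], 0],
    [[-0.06, 0.25, 0], 0],
    [[-0.06, 0.25, 0], 0],
    [[-0.06, 0.25, 0], 0],
    [[-0.06, 0.25, 0], 0]
  ]
}}

```text
time: 29.38
tcp_pos: [0.5442, -0.0127, 0.1056]
ee_rot: [-0.001, 0.113, 0.994, -0.0]
ft_force: [0.1, -0.2, 0.4]
opening: 0.799
gripper_force: 0.0
```

>>> {"api": "jog_arm", "payload": {
  "increments": [
    [[-0.06, 0.25, 0], 0],
    [[-0.06, 0.25, 0], 0],
    [[-0.01, 0.03, 0], -0.75],
    [[0, 0, 0], -0.75],
    [[0, 0, 0], -0.75]
  ]
}}

```text
time: 30.0
tcp_pos: [0.5926, 0.0834, 0.1051]
ee_rot: [-0.002, 0.034, 0.999, -0.0]
ft_force: [0.5, -0.6, -0.3]
opening: 0.802
gripper_force: 0.0
```

>>> {"api": "jog_arm", "payload": {
  "increments": [
    [[0, 0, 0], 0],
    [[0, 0, 0], 0],
    [[0, 0, 0], 0],
    [[0, 0, 0], 0],
    [[0, 0, 0], 0]
  ]
}}

```text
time: 30.62
tcp_pos: [0.5938, 0.083, 0.1072]
ee_rot: [0.0, 0.035, 0.999, 0.0]
ft_force: [-1.2, 0.2, 0.5]
opening: 0.802
gripper_force: 0.0
```

```bash
python3 -c "
from h import *
meas('z',.018,(230,120,420,320),save='pics/w15.png')
go(595.4,82,0,86.0)"
```

```text
z ztop 18.5 rect [595.3  81. ] [59.4 40.8] 84.7 px [285 215] [353 260]
t 30.68 tcp [593.8  83.  107.2] yang 85.98 TOOL units total [-0.0082 -0.0046  0.536 ] turn units -0.004
```

>>> {"api": "jog_arm", "payload": {
  "increments": [
    [[-0.008, -0.007, 0.12], 0.2],
    [[0, 0, 0.2], 0],
    [[0, 0, 0.18], 0],
    [[0, 0, 0.1], 0],
    [[0, 0, 0.041], 0]
  ]
}}

```text
time: 31.3
tcp_pos: [0.5947, 0.0815, -0.0221]
ee_rot: [-0.001, 0.042, 0.999, -0.0]
ft_force: [0.2, 0.2, 0.0]
opening: 0.804
gripper_force: 0.0
```

>>> {"api": "jog_arm", "payload": {
  "increments": [
    [[0, 0, 0], 0],
    [[0, 0, 0], 0],
    [[0, 0, 0], 0],
    [[0, 0, 0], 0],
    [[0, 0, 0], 0]
  ],
  "jaw": 0
}}

```text
time: 31.92
tcp_pos: [0.5967, 0.0816, -0.0195]
ee_rot: [0.001, 0.042, 0.999, 0.0]
ft_force: [-1.0, 0.3, 6.2]
opening: 0.645
gripper_force: 30.0
```

>>> {"api": "jog_arm", "payload": {
  "increments": [
    [[0, 0, -0.02], 0],
    [[0, 0, -0.1], 0],
    [[0, 0, -0.2], 0],
    [[0, 0, -0.2], 0],
    [[0, 0, -0.1], 0]
  ]
}}

```text
time: 32.55
tcp_pos: [0.5968, 0.0817, 0.1067]
ee_rot: [0.002, 0.042, 0.999, 0.0]
ft_force: [0.2, -0.2, -3.3]
opening: 0.641
gripper_force: 30.0
```

```bash
python3 -c "
from h import *
got(28,0,50)"
```

```text
t 32.55 tcp [596.8  81.7 106.7] yang 85.2 TOOL units total [ 0.5412 -1.6608  0.2804] turn units 2.05
```

>>> {"api": "jog_arm", "payload": {
  "increments": [
    [[0.061, -0.19, 0], 0],
    [[0.08, -0.24, 0], 0],
    [[0.08, -0.24, 0], 0],
    [[0.08, -0.24, 0], 0],
    [[0.08, -0.24, 0], 0]
  ]
}}

```text
time: 33.17
tcp_pos: [0.4988, -0.1424, 0.1026]
ee_rot: [-0.0, 0.042, 0.999, 0.0]
ft_force: [0.4, -0.6, -2.7]
opening: 0.636
gripper_force: 30.0
```

>>> {"api": "jog_arm", "payload": {
  "increments": [
    [[0.08, -0.24, 0], 0],
    [[0.08, -0.24, 0], 0],
    [[0, -0.03, 0], 0.7],
    [[0, 0, 0], 0.7],
    [[0, 0, 0], 0.65]
  ]
}}

```text
time: 33.8
tcp_pos: [0.459, -0.2402, 0.1025]
ee_rot: [-0.001, 0.114, 0.993, 0.0]
ft_force: [-0.7, 0.5, -2.9]
opening: 0.643
gripper_force: 30.0
```

>>> {"api": "jog_arm", "payload": {
  "increments": [
    [[0, 0, 0], 0],
    [[0, 0, 0], 0],
    [[0, 0, 0], 0],
    [[0, 0, 0], 0],
    [[0, 0, 0], 0]
  ]
}}

```text
time: 34.42
tcp_pos: [0.4597, -0.2402, 0.103]
ee_rot: [0.0, 0.113, 0.994, -0.0]
ft_force: [-0.2, -0.7, -2.4]
opening: 0.643
gripper_force: 30.0
```

```bash
python3 - <<'E'
from h import *
st=readout.read_state();p,d=snapshot('wrist');cv2.imwrite('pics/w16.png',p[:,:,::-1])
X=cloud('wrist',d,st);q=st['ee_rot'];R=Ro.from_quat([q[1],q[2],q[3],q[0]]).as_matrix();T=(X-st['tcp_pos'])@R
m=(abs(T[...,2]+.038)<.008)&(abs(T[...,0])<.035)&(abs(T[...,1])<.029)
P=T[m];A=np.c_[P[:,:2],np.ones(len(P))];c,*_=np.linalg.lstsq(A,P[:,2],rcond=None);print(len(P),'slopes',c.round(4),'x',np.percentile(P[:,0],[.5,99.5]))
got(28.5,0,15)
E
```

```text
8574 slopes [ 0.0345  0.0008 -0.0378] x [-0.01946185  0.02022779]
t 34.48 tcp [ 459.7 -240.2  102.9] yang 77.0 TOOL units total [-0.0112  0.0017  0.4397] turn units 0.001
```

>>> {"api": "jog_arm", "payload": {
  "increments": [
    [[-0.011, 0.002, 0.1], 0],
    [[0, 0, 0.15], 0],
    [[0, 0, 0.12], 0],
    [[0, 0, 0.06], 0],
    [[0, 0, 0.015], 0]
  ]
}}

```text
time: 35.1
tcp_pos: [0.4615, -0.2401, 0.0134]
ee_rot: [-0.0, 0.113, 0.994, 0.0]
ft_force: [0.4, 0.1, -2.7]
opening: 0.643
gripper_force: 30.0
```

>>> {"api": "jog_arm", "payload": {
  "increments": [
    [[0, 0, 0.007], 0],
    [[0, 0, 0.004], 0],
    [[0, 0, 0], 0],
    [[0, 0, 0], 0],
    [[0, 0, 0], 0]
  ]
}}

```text
time: 35.72
tcp_pos: [0.462, -0.2404, 0.0119]
ee_rot: [0.0, 0.113, 0.994, -0.0]
ft_force: [1.0, 0.4, -4.1]
opening: 0.641
gripper_force: 30.0
```

>>> {"api": "jog_arm", "payload": {
  "increments": [
    [[0, 0, 0.004], 0],
    [[0, 0, 0.002], 0],
    [[0, 0, 0], 0],
    [[0, 0, 0], 0],
    [[0, 0, 0], 0]
  ]
}}

```text
time: 36.35
tcp_pos: [0.462, -0.2404, 0.011]
ee_rot: [0.0, 0.113, 0.994, -0.0]
ft_force: [-3.3, 1.6, 5.4]
opening: 0.644
gripper_force: 30.0
```

>>> {"api": "jog_arm", "payload": {
  "increments": [
    [[0, 0, 0], 0],
    [[0, 0, 0], 0],
    [[0, 0, 0], 0],
    [[0, 0, 0], 0],
    [[0, 0, 0], 0]
  ],
  "jaw": -0.6
}}

```text
time: 36.98
tcp_pos: [0.4619, -0.2403, 0.0105]
ee_rot: [0.0, 0.113, 0.994, -0.0]
ft_force: [0.0, 0.8, 0.5]
opening: 0.803
gripper_force: 0.0
```

>>> {"api": "jog_arm", "payload": {
  "increments": [
    [[0, 0, -0.03], 0],
    [[0, 0, -0.1], 0],
    [[0, 0, -0.2], 0],
    [[0, 0, -0.18], 0],
    [[0, 0, 0], 0]
  ]
}}

```text
time: 37.6
tcp_pos: [0.4643, -0.2419, 0.1169]
ee_rot: [0.003, 0.113, 0.994, -0.002]
ft_force: [-0.4, 0.0, 0.3]
opening: 0.796
gripper_force: 0.0
```

```bash
python3 - <<'E'
from h import *
st=readout.read_state();p,d=snapshot('wrist');cv2.imwrite('pics/w17.png',p[:,:,::-1])
X=cloud('wrist',d,st)
m=(X[...,2]>.043)&(X[...,2]<.056);k=np.zeros(m.shape,bool);k[:310,230:420]=1;m=(m&k).astype(np.uint8)
C=biggest(m);W=intray(plane('wrist',C,.048,st)*1e3);print('thin in tray',*rect(W/1e3))
mm=np.zeros(m.shape,np.uint8);cv2.fillPoly(mm,[C],1);P=X[cv2.erode(mm,np.ones((5,5)))>0];Q=intray(P[:,:2]*1e3);A=np.c_[Q,np.ones(len(Q))];c,*_=np.linalg.lstsq(A,P[:,2]*1e3,rcond=None);print('plane',c.round(4))
go(449,268.5,100,82.0)
E
```

```text
thin in tray [27.6 -0.4] [59.9 39.8] 90.0
plane [-7.72300e-01 -1.10000e-03  7.09516e+01]
t 37.65 tcp [ 463.1 -241.1  114.5] yang 77.0 TOOL units total [0.6423 2.467  0.0671] turn units -1.251
```

>>> {"api": "jog_arm", "payload": {
  "increments": [
    [[0.05, 0.19, 0], 0],
    [[0.066, 0.253, 0], 0],
    [[0.066, 0.253, 0], 0],
    [[0.066, 0.253, 0], 0],
    [[0.066, 0.253, 0], 0]
  ]
}}

```text
time: 38.28
tcp_pos: [0.4535, 0.0097, 0.1111]
ee_rot: [-0.001, 0.113, 0.994, 0.0]
ft_force: [0.4, -1.0, 0.4]
opening: 0.797
gripper_force: 0.0
```

>>> {"api": "jog_arm", "payload": {
  "increments": [
    [[0.066, 0.253, 0], 0],
    [[0.066, 0.253, 0], 0],
    [[0.066, 0.253, 0], 0],
    [[0.066, 0.253, 0], 0],
    [[0.06, 0.24, 0], 0]
  ]
}}

```text
time: 38.9
tcp_pos: [0.4467, 0.268, 0.111]
ee_rot: [-0.001, 0.113, 0.994, -0.001]
ft_force: [0.1, -0.3, -0.3]
opening: 0.8
gripper_force: 0.0
```

>>> {"api": "jog_arm", "payload": {
  "increments": [
    [[0, 0, 0], -0.65],
    [[0, 0, 0], -0.6],
    [[0, 0, 0], 0],
    [[0, 0, 0], 0],
    [[0, 0, 0], 0]
  ]
}}

```text
time: 39.52
tcp_pos: [0.4479, 0.2663, 0.1123]
ee_rot: [-0.0, 0.07, 0.998, -0.0]
ft_force: [0.3, -0.1, -0.5]
opening: 0.797
gripper_force: 0.0
```

```bash
python3 -c "
from h import *
meas('z',.040,(230,60,420,320),save='pics/w18.png')
go(449,268.5,-10,82.0)"
```

```text
z ztop 40.5 rect [447.5 268.6] [59.7 40.3] 81.9 px [288 217] [360 264]
t 39.58 tcp [448.  266.4 112.4] yang 81.95 TOOL units total [-0.0036  0.0113  0.6119] turn units -0.013
```

>>> {"api": "jog_arm", "payload": {
  "increments": [
    [[-0.001, 0.0105, 0.12], 0],
    [[0, 0, 0.2], 0],
    [[0, 0, 0.18], 0],
    [[0, 0, 0.11], 0],
    [[0, 0, 0.045], 0]
  ]
}}

```text
time: 40.2
tcp_pos: [0.4474, 0.268, -0.02]
ee_rot: [-0.001, 0.07, 0.998, -0.001]
ft_force: [-0.2, 0.0, -0.1]
opening: 0.799
gripper_force: 0.0
```

>>> {"api": "jog_arm", "payload": {
  "increments": [
    [[0, 0, 0], 0],
    [[0, 0, 0], 0],
    [[0, 0, 0], 0],
    [[0, 0, 0], 0],
    [[0, 0, 0], 0]
  ],
  "jaw": 0
}}

```text
time: 40.83
tcp_pos: [0.4495, 0.2691, -0.0172]
ee_rot: [0.001, 0.07, 0.998, 0.0]
ft_force: [0.3, -1.0, 6.3]
opening: 0.643
gripper_force: 30.0
```

>>> {"api": "jog_arm", "payload": {
  "increments": [
    [[0, 0, -0.02], 0],
    [[0, 0, -0.08], 0],
    [[0, 0, -0.18], 0],
    [[0, 0, -0.2], 0],
    [[0, 0, -0.15], 0]
  ]
}}

```text
time: 41.45
tcp_pos: [0.4486, 0.2688, 0.1099]
ee_rot: [0.0, 0.07, 0.998, 0.0]
ft_force: [0.6, 0.3, -7.9]
opening: 0.645
gripper_force: 30.0
```

```bash
python3 -c "
from h import *
got(-28,0,50)"
```

```text
t 41.45 tcp [448.6 268.8 109.9] yang 82.0 TOOL units total [-0.1387 -2.4872  0.2978] turn units 1.25
```

>>> {"api": "jog_arm", "payload": {
  "increments": [
    [[-0.01, -0.18, 0], 0],
    [[-0.014, -0.256, 0], 0],
    [[-0.014, -0.256, 0], 0],
    [[-0.014, -0.256, 0], 0],
    [[-0.014, -0.256, 0], 0]
  ]
}}

```text
time: 42.08
tcp_pos: [0.4273, 0.0269, 0.108]
ee_rot: [0.0, 0.07, 0.998, -0.0]
ft_force: [0.8, -0.3, -7.4]
opening: 0.644
gripper_force: 30.0
```

>>> {"api": "jog_arm", "payload": {
  "increments": [
    [[-0.014, -0.256, 0], 0],
    [[-0.014, -0.256, 0], 0],
    [[-0.014, -0.256, 0], 0],
    [[-0.014, -0.256, 0], 0],
    [[-0.014, -0.256, 0], 0]
  ]
}}

```text
time: 42.7
tcp_pos: [0.4056, -0.2285, 0.1081]
ee_rot: [0.0, 0.07, 0.998, 0.0]
ft_force: [0.3, 0.4, -7.5]
opening: 0.641
gripper_force: 30.0
```

>>> {"api": "jog_arm", "payload": {
  "increments": [
    [[0, 0, 0], 0.65],
    [[0, 0, 0], 0.6],
    [[0, 0, 0], 0],
    [[0, 0, 0], 0],
    [[0, 0, 0], 0]
  ]
}}

```text
time: 43.32
tcp_pos: [0.4063, -0.2268, 0.1076]
ee_rot: [-0.0, 0.113, 0.994, -0.0]
ft_force: [-0.2, -0.3, -7.3]
opening: 0.644
gripper_force: 30.0
```

```bash
python3 - <<'E'
from h import *
st=readout.read_state();p,d=snapshot('wrist');cv2.imwrite('pics/w19.png',p[:,:,::-1])
X=cloud('wrist',d,st);q=st['ee_rot'];R=Ro.from_quat([q[1],q[2],q[3],q[0]]).as_matrix();T=(X-st['tcp_pos'])@R
m=(abs(T[...,2]+.058)<.008)&(abs(T[...,0])<.035)&(abs(T[...,1])<.028)
P=T[m];A=np.c_[P[:,:2],np.ones(len(P))];c,*_=np.linalg.lstsq(A,P[:,2],rcond=None);print(len(P),'slopes',c.round(4),'x',np.percentile(P[:,0],[.5,99.5]))
got(-28,0,16)
E
```

```text
9090 slopes [ 0.0502  0.0016 -0.0577] x [-0.01275384  0.02081209]
t 43.38 tcp [ 406.3 -226.9  107.6] yang 77.04 TOOL units total [-0.0037 -0.0031  0.4582] turn units 0.011
```

>>> {"api": "jog_arm", "payload": {
  "increments": [
    [[-0.004, -0.003, 0.1], 0],
    [[0, 0, 0.15], 0],
    [[0, 0, 0.12], 0],
    [[0, 0, 0.07], 0],
    [[0, 0, 0.018], 0]
  ]
}}

```text
time: 44.0
tcp_pos: [0.4064, -0.2275, 0.0153]
ee_rot: [-0.001, 0.113, 0.994, 0.0]
ft_force: [-0.1, 0.0, -7.0]
opening: 0.645
gripper_force: 30.0
```

>>> {"api": "jog_arm", "payload": {
  "increments": [
    [[0, 0, 0.005], 0],
    [[0, 0, 0], 0],
    [[0, 0, 0], 0],
    [[0, 0, 0], 0],
    [[0, 0, 0], 0]
  ]
}}

```text
time: 44.62
tcp_pos: [0.407, -0.2279, 0.0151]
ee_rot: [0.0, 0.113, 0.994, -0.0]
ft_force: [-0.3, 0.3, -8.2]
opening: 0.643
gripper_force: 30.0
```

>>> {"api": "jog_arm", "payload": {
  "increments": [
    [[0, 0, 0.005], 0],
    [[0, 0, 0.004], 0],
    [[0, 0, 0], 0],
    [[0, 0, 0], 0],
    [[0, 0, 0], 0]
  ]
}}

```text
time: 45.25
tcp_pos: [0.4069, -0.2279, 0.0132]
ee_rot: [-0.0, 0.113, 0.994, -0.0]
ft_force: [-1.1, 1.0, -3.3]
opening: 0.643
gripper_force: 30.0
```

>>> {"api": "jog_arm", "payload": {
  "increments": [
    [[0, 0, 0.003], 0],
    [[0, 0, 0], 0],
    [[0, 0, 0], 0],
    [[0, 0, 0], 0],
    [[0, 0, 0], 0]
  ]
}}

```text
time: 45.88
tcp_pos: [0.4069, -0.2279, 0.0132]
ee_rot: [-0.0, 0.113, 0.994, 0.0]
ft_force: [-4.5, 3.4, 5.0]
opening: 0.643
gripper_force: 30.0
```

Contact; release and rise.

>>> {"api": "jog_arm", "payload": {
  "increments": [
    [[0, 0, 0], 0],
    [[0, 0, 0], 0],
    [[0, 0, 0], 0],
    [[0, 0, 0], 0],
    [[0, 0, 0], 0]
  ],
  "jaw": -0.6
}}

```text
time: 46.5
tcp_pos: [0.4069, -0.2279, 0.0125]
ee_rot: [0.0, 0.113, 0.994, -0.0]
ft_force: [0.5, 0.2, -0.5]
opening: 0.803
gripper_force: 0.0
```

>>> {"api": "jog_arm", "payload": {
  "increments": [
    [[0, 0, -0.03], 0],
    [[0, 0, -0.1], 0],
    [[0, 0, -0.2], 0],
    [[0, 0, -0.25], 0],
    [[0, 0, -0.2], 0]
  ]
}}

```text
time: 47.12
tcp_pos: [0.4072, -0.2281, 0.1711]
ee_rot: [0.001, 0.113, 0.994, -0.0]
ft_force: [0.6, -0.4, -0.6]
opening: 0.802
gripper_force: 0.0
```

>>> {"api": "jog_arm", "payload": {
  "increments": [
    [[0, 0, 0], 0],
    [[0, 0, 0], 0],
    [[0, 0, 0], 0],
    [[0, 0, 0], 0],
    [[0, 0, 0], 0]
  ]
}}

```text
time: 47.75
tcp_pos: [0.4066, -0.2276, 0.1678]
ee_rot: [-0.001, 0.113, 0.994, 0.0]
ft_force: [-0.3, 1.3, -0.6]
opening: 0.804
gripper_force: 0.0
```

```bash
python3 - <<'E'
from h import *
st=readout.read_state();p,d=snapshot('wrist');cv2.imwrite('pics/w20.png',p[:,:,::-1]);print(st['tcp_pos'],st['ft_force'])
X=cloud('wrist',d,st);k=np.zeros(d.shape,bool);k[:310,230:420]=1
for n,lo,hi,z in(('thin',.043,.056,.048),('tall',.065,.076,.070)):
    m=((X[...,2]>lo)&(X[...,2]<hi)&k);C=biggest(m);W=intray(plane('wrist',C,z,st)*1e3);print(n,*rect(W/1e3))
    P=X[cv2.erode(m.astype(np.uint8),np.ones((3,3)))>0];Q=intray(P[:,:2]*1e3);s=(abs(Q[:,0])<48)&(abs(Q[:,1])<28);P=P[s];Q=Q[s];A=np.c_[Q,np.ones(len(Q))];c,*_=np.linalg.lstsq(A,P[:,2]*1e3,rcond=None);print(' plane',c.round(4),len(P),'med z',np.median(P[:,2]).round(4))
im=p.astype(int);m=(im[...,0]-im[...,2]>12)&k;C=biggest(m);W=intray(plane('wrist',C,.022,st)*1e3);print('warm (phone) extent',*rect(W/1e3))
E
```

```text
[ 0.40655446 -0.22762824  0.16782911] [-0.33872553  1.33369345 -0.56110658]
thin [27.2 -0.5] [59.9 41.4] 89.9
 plane [3.80000e-03 3.00000e-04 4.87474e+01] 1905 med z 0.0489
tall [-29.6  -0.6] [59.9 40.9] 89.9
 plane [-1.4000e-03  7.0000e-04  7.0863e+01] 2430 med z 0.0709
warm (phone) extent [-64.1   4.3] [272.2 213. ] -0.1
```

View pics/w20.png

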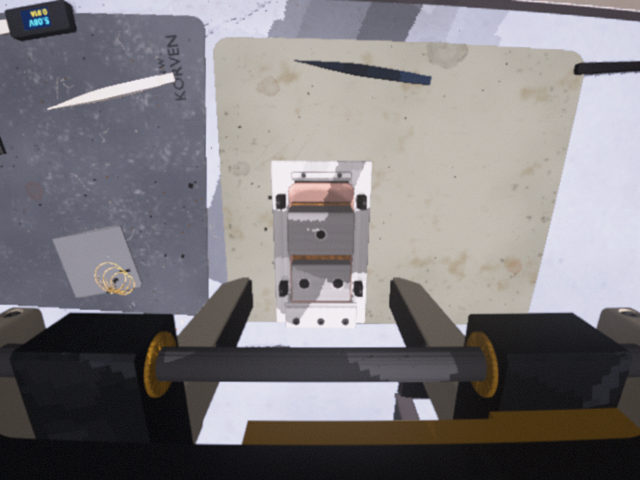

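The tall weight (320,232) lies next to the stop and the thin one (320,283) next to the lip. Both are flat on the pad and centred, with the phone end at (320,193) still behind the stop.

```bash
python3 -c "
from cell import job
print(job.hand_in())"
```

```text
the job is handed in; nothing more can be done
None
```

The job is handed in: the last wrist view shows the rose phone under the lip and behind the stop, the pad centred on it, and both weights flat on the pad, thin by the lip and tall by the stop; no verdict came back.

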